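Scoop the bushes into the tumbling pot and lock its collar

ROBOT

A 6-joint arm with a two-finger parallel gripper is mounted at the origin on a cart in front of the work surface, level with it; the furniture and walls round the work are solid. World frame = base frame: x ahead of the robot, y to its left, z up, the work surface at z = 0. Lengths are in m, angles in degrees, forces in N, time in s.
With the tool pointing down it reaches from about 0.35 to 0.875 m from the base axis. Payload 4.2 kg.
Tool frame: the origin (TCP) lies on the centre line of the jaws, within the pads' length; the fingertips stand 25 mm ahead of it and the grasp point (between the pads) lies 6 mm ahead of it (finger_overhang is the distance from the TCP to the fingertips, in m); z points along the fingers, y is the line along which they close (so a half turn about z gives the same grasp; the last joint's range is limited). The gripper opens to 87 mm and grips with 3 to 60 N. Pads are 19 mm wide; open, the fingers measure 117 mm over their backs; the gripper's body (75 mm by 190 mm) begins 51 mm behind the grasp point.
Start: joints at [78.071, 22.042, 0.453, 0, -68.411, -14.817], TCP at [0.281, 0.558, 0.248] pointing down, gripper open.
Joint ranges: [-179.83, 179.83], [-69.29, 118.12], [-61.27, 80.66], [-181.25, 117.63], [-171.15, -9.14], [-177.46, 177.46]. Speed limits (degrees/s): [159.86, 159.86, 180, 180, 180, 180].

INTERFACE

Orientations are given as a 3x3 rotation matrix whose columns are the frame's x, y, z axes.
In Python, from station import sense, capture, finish_job, spot_in, tip_of, finger_overhang gives the robot as it stands. The module is installed in compiled form; this text tells all that it offers.
- The arm moves only by the tool servo_tool, never from a script. Its arguments are lists of equal length, an entry for each row: "slide": the shift along the tool's x, y, z in m, a list of three; "spin": the turn about the tool's z in degrees; "grip": the closure, from 0 (fully open) to 1 (shut). A call has exactly 5 rows; each row is the pose to reach, as a shift and turn from the pose commanded when the call began, along the tool's axes at that moment; what a row does not reach only later rows make up. A row lasts 1/12 s, in which the tool goes at most 41.7 mm and 7.16 degrees, less where a joint would pass 70% of its speed; a pose out of reach is approached as far as the arm can. A call with a gripper value outside its range is refused whole. The fingers move at their own pace and stop on an object; the grip force is fixed at half the most. Time passes only in rows, so rows that repeat a pose let the fingers close, or fill a call up. It gives the time, the measured TCP pose, the force, the opening and the grip force at its end, in the units of the state.
- sense(): the state, without advancing time (a new reading comes with each control period).
- capture(name): name is "side" or "top" or "wrist"; returns a dict with "pixels" (420x560x3 uint8, blue, green, red), "depth" (420x560 float32, m along the optical axis (not along the pixel's ray), 0 where there is no reading), "fx", "fy", "cx", "cy" (pixels), "k1" (the pictures are not rectified: a ray, as slopes to the right and down, at radius r is drawn at 1 + k1 r^2 times it, then the intrinsics apply), "R" (3x3) and "t" (3): a world point X has camera coordinates R X + t; the wrist camera has in their place "hand_eye" (4x4, takes a point from camera to tool coordinates, whose origin is the TCP and whose axes are the flange's). Camera axes: x right, y down, z forward; pixel columns grow to the right and rows downward; lengths in m; the calibration is good to about 2 mm. A picture is of the moment at which its call begins: read the wrist's pose just before it.
- finish_job(): hands the job in; it is judged then, once.
Trained networks look in the newest picture that a camera, given by its name, has taken for a name from the list of things; names that differ only in an ending like _2 or _b are one class to them, and where a whole thing is asked for, a point or a joint stands for the part that bears it (a point fixed in the world has none). Each returns a list of dicts, best first, with "conf" (0 to 1); they miss things now and then, are a little off and sometimes report something else, mostly with a low value. They report only what shows in the picture. A call takes as long as a camera call. They do not tell look-alikes from the thing itself.
- spot_in(thing, camera): "point" ([x, y, z] in m, in world coordinates, good to about 4 mm: the middle of the surface that is visible of it).
- tip_of(thing, camera): "point" ([x, y, z] in m, in world coordinates, good to about 4 mm: a listed point, or the origin of a listed thing).
The state is a dict: "time_s": time; "joints": joint angles; "joint_velocities": joint speeds; "effort": joint torques, N m; "tcp_pos": TCP position; "ee_rot": TCP orientation; "wrist_force": force on the tool from outside, world axes, zero at the start; "moment": the same for the moment, N m; "gripper_width": opening from 0.0 (shut) to 1.0 (fully open); "gripper_force": force on a finger pad.
Only numpy, scipy, OpenCV 4.12 (cv2) and the standard library are available. Lean on these libraries where they do the work, as an engineer would, in place of code of your own. Each camera call takes 0.05 s, during which the arm holds its last target. There are 200 camera calls.

TASK

Use the bench scoop to gather the three steel bushes from the catch tray and tip them gently, from just above the rim, into the tumbling pot, without touching the bushes with the gripper. Then lay the scoop down level, right way up, on the bench (or in the tray), and turn the pot's lock collar by its upright tab anticlockwise (seen from above) fully to its locked mark, where it stops. Leave the jar and the wooden block where they stand.

Things in the scene. Friction and masses are not known exactly. Their poses are not given: they have to be found in the camera images.
- scoop: bench scoop, about 0.17 kg, standing level. Origin under the pan, x to the open mouth, z up. Aluminium pan 98 mm wide, polished floor 2.5 mm thick (friction about 0.3), back wall (36 mm high) at x = -50 mm; from x = +26 mm the floor tapers as a wedge to the lip at x = +55 mm. Side walls 32 mm high at the back, running down to nothing at x = +14 mm. Wooden handle at the back wall
- scoop_lip (a point): middle of the scoop's sharp lip, at (55, 0, 0) mm in scoop axes; same axes as the scoop
- scoop_grip (a point): where to grip the handle, at (-73, 0, 84) mm in scoop axes. Handle 20 mm wide (along y), 22 mm thick, flat sides, leaning back 20 degrees from vertical: it runs along (-0.34, 0, 0.94) in scoop axes and ends 34 mm above this point. Sturdy grasp: fingers along the handle (tool tilted 20 degrees), closing across its width; 100 N holds it firmly
- tray: sheet-steel catch tray, fixed; origin under its centre on the bench, x points to its back wall. Floor 170 mm long, its top 5 mm above the bench. Open at the -x end; side walls 35 mm high, 106 mm between them; back wall 45 mm high, inner face at x = +85 mm. The bushes lie between x = -45 and +80 mm
- tray_stop (a point): middle of the back wall's inner face at floor level, at (85, 0, 5) mm in tray axes. When the scoop, its lip on the tray floor, is pushed to this wall, the bushes climb over the lip into the pan; this takes a push of up to about 10 N; well over that means that the lip has met the wall or, short of it, is jammed
- bush1: steel bush, a plain turned ring 36 mm across, 20 mm high, 18 mm bore, 2 mm rounded edges, 70 g; lies flat in the tray at the start; origin at the centre of its underside, z along its bore
- bush2: steel bush, a plain turned ring 36 mm across, 20 mm high, 18 mm bore, 2 mm rounded edges, 70 g; lies flat in the tray at the start; origin at the centre of its underside, z along its bore
- bush3: steel bush, a plain turned ring 36 mm across, 20 mm high, 18 mm bore, 2 mm rounded edges, 70 g; lies flat in the tray at the start; origin at the centre of its underside, z along its bore
- pot: aluminium tumbling pot on a grey mount fixed to the bench; origin on the pot's axis at bench level, z up; the collar's tab sweeps round its -x side. Mouth 120 mm wide inside, rim 80 mm above the bench (outside radius 68 mm); round mount 176 mm across, 18 mm high, with a 6 mm foot plate 120 mm wide out to x = -135 mm
- pot_in (a point): centre of the pot's inner floor, 23 mm above the bench
- pot_rim (a point): centre of the pot's mouth, 80 mm above the bench
- collar (a joint): angle of the dark steel lock collar round the pot's foot, rad, about the pot's axis: grows anticlockwise seen from above. 1.0 is locked: a hard stop, pointer at the single long bar on the foot plate; 0 is open (pointer at two studs). Starts at 0 to 0.35, stays where it is left; friction 0.25 N m (about 2.5 N at the tab)
- collar_tab (a point): point in the collar's black upright tab, 104 mm from the pot's axis, 55 mm above the bench. At collar angle q it stands at 147 degrees + q, anticlockwise from the pot's x axis. The tab is 12 mm thick along the direction of turning, 20 mm wide radially, its top 70 mm above the bench
- jar: glass screw jar, 58 mm across, 70 mm high, bystander; origin at the centre of its underside
- block: wooden block, 115 x 52 x 52 mm, bystander; origin at the centre of its underside
Mind the look-alikes: they are no part of the job. What is shaped like the bush1 but orange or yellow is not meant.

How it is judged:
By the outcome, as a careful person would: the job done as asked, in the order asked, and still so for the second after the job is handed in, with the robot touching nothing.
It also fails if it takes over 69 s, if anything falls off the work surface, if the arm or the gripper's body presses on something with over 40 N, if the wrist force passes 120 N, or if a joint passes its speed limit or range.

## Working session

There is one attempt and no reset: what is moved stays moved. The work goes in short steps, Python scripts to look and compute and a tool call to move; the robot and the scene stay as the last step left them, time stands still between calls to the robot, and variables do not carry over. Pictures are saved under pics/ and viewed, at most 10 in all, crops included, and the job is handed in when it is done.

Besides the shell and the picture viewer there is one more tool, called after ">>>" by a JSON object that holds its "fn" and its "kwargs", one argument or row to a line. servo_tool: Moves the arm, as the interface text tells. Its arguments: {"type":"object","properties":{"slide":{"type":"array"},"spin":{"type":"array"},"grip":{"type":"array"}},"required":["slide","spin","grip"]}

```bash
mkdir -p pics; cat > h.py <<'E'
import numpy as np, cv2
from station import sense, capture, spot_in, tip_of, finger_overhang
def show(names, cams, f=spot_in, n=4):
    for nm in names:
        for c in cams:
            print(nm,c,[(round(d['conf'],2),np.round(d['point'],3).tolist()) for d in f(nm,c)[:n]])
def cloud(d):
    "world points HxWx3 of a fixed camera"
    h,w=d['depth'].shape; K=np.array([[d['fx'],0,d['cx']],[0,d['fy'],d['cy']],[0,0,1.]])
    g=np.stack(np.meshgrid(np.arange(w),np.arange(h)),-1).reshape(-1,1,2).astype(float)
    s=cv2.undistortPoints(g,K,np.array([d['k1'],0,0,0.])).reshape(h,w,2)
    P=np.dstack([s,np.ones((h,w))])*d['depth'][...,None]
    return (P-d['t'])@d['R']
def st():
    s=sense(); print(round(s['time_s'],2),np.round(s['tcp_pos'],4),np.round(s['ee_rot'],3).tolist(),'F',np.round(s['wrist_force'],1),'M',np.round(s['moment'],2),s['gripper_width'],s['gripper_force']); return s
E
python3 - <<'E'
from h import *
st(); print(finger_overhang)
for c in('top','side'):
    d=capture(c); cv2.imwrite(f'pics/{c}0.png',d['pixels'])
T=['scoop','tray','bush1','pot','collar','jar','block']
show(T,['top','side'])
show(['scoop','scoop_lip','scoop_grip','tray','tray_stop','bush1','pot','pot_rim','collar_tab'],['top','side'],tip_of)
E
```

```text
0.0 [0.281  0.5576 0.2465] [[0.893, -0.45, -0.001], [-0.45, -0.893, -0.002], [0.0, 0.002, -1.0]] F [-0.1  0.1  1.3] M [0.01 0.03 0.02] 0.9983516315507974 0.0
0.025
scoop top [(0.94, [0.534, -0.019, 0.007]), (0.67, [0.563, -0.242, 0.02])]
scoop side [(0.82, [0.519, -0.014, 0.0])]
tray top [(0.9, [0.586, 0.259, 0.002]), (0.18, [0.563, -0.238, 0.024])]
tray side [(0.64, [0.586, 0.255, 0.006])]
bush1 top [(0.66, [0.612, 0.382, 0.022]), (0.64, [0.612, 0.13, 0.02]), (0.64, [0.641, 0.054, 0.022]), (0.56, [0.558, 0.225, 0.022])]
bush1 side [(0.71, [0.645, 0.064, 0.021]), (0.69, [0.565, 0.28, 0.026]), (0.65, [0.609, 0.137, 0.017]), (0.57, [0.623, 0.231, 0.023])]
pot top [(0.98, [0.56, -0.24, 0.017])]
pot side []
collar top [(0.94, [0.535, -0.205, 0.033])]
collar side [(0.78, [0.528, -0.201, 0.033]), (0.43, [0.622, 0.229, 0.022])]
jar top [(0.85, [0.744, 0.078, 0.071])]
jar side [(0.77, [0.743, 0.099, 0.054])]
block top [(0.82, [0.717, -0.043, 0.052]), (0.24, [0.59, 0.259, 0.008])]
block side [(0.87, [0.716, -0.022, 0.045])]
scoop top [(0.67, [0.54, -0.016, 0.0]), (0.67, [0.566, 0.281, 0.008])
[... 337 characters left out ...]
ray side [(0.78, [0.58, 0.253, 0.0])]
tray_stop top [(0.84, [0.667, 0.243, 0.008]), (0.33, [0.483, -0.21, 0.054])]
tray_stop side [(0.81, [0.666, 0.237, 0.005])]
bush1 top [(0.7, [0.58, 0.253, 0.0]), (0.67, [0.613, 0.13, -0.002]), (0.64, [0.528, 0.119, -0.003]), (0.6, [0.623, 0.227, 0.004])]
bush1 side [(0.65, [0.527, 0.121, -0.002]), (0.64, [0.561, 0.224, 0.003]), (0.62, [0.568, 0.282, 0.006]), (0.61, [0.611, 0.128, -0.005])]
pot top [(0.78, [0.578, -0.238, 0.003])]
pot side [(0.87, [0.578, -0.24, 0.002]), (0.59, [0.569, 0.283, 0.004])]
pot_rim top []
pot_rim side [(0.58, [0.578, -0.235, 0.074])]
collar_tab top [(0.85, [0.48, -0.207, 0.054])]
collar_tab side [(0.97, [0.479, -0.206, 0.055])]
```

View pics/top0.png

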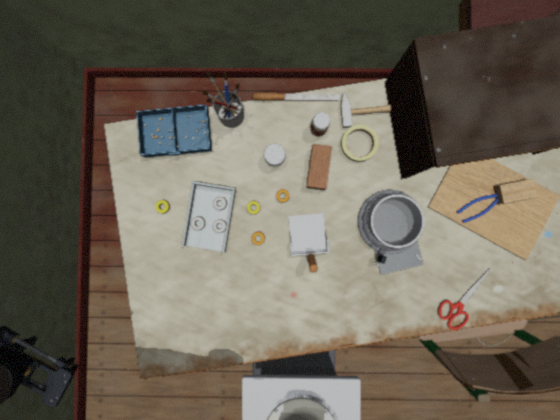

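View pics/side0.png

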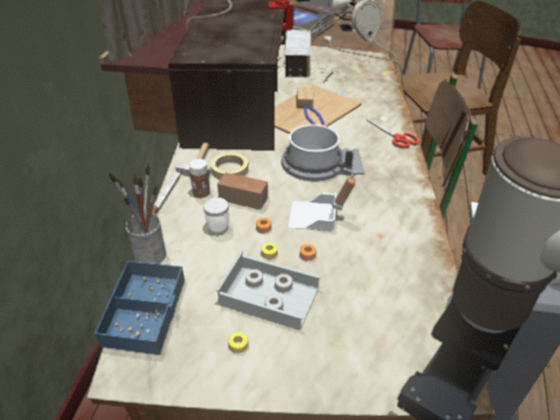

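```bash
python3 - <<'E'
from h import *
for c in('top','side'):
    d=capture(c); W=cloud(d); X,Y,Z=W[...,0],W[...,1],W[...,2]; ok=d['depth']>0
    def rect(m,n):
        p=W[m][:,:2].astype(np.float32); r=cv2.minAreaRect(p*1000); print(c,n,len(p),np.round(r[0],1),np.round(r[1],1),round(r[2],1)); return p
    box=lambda x0,x1,y0,y1,z0,z1: ok&(X>x0)&(X<x1)&(Y>y0)&(Y<y1)&(Z>z0)&(Z<z1)
    rect(box(.46,.7,.17,.34,.018,.06),'traywalls')
    rect(box(.5,.68,-.09,.06,.008,.045),'scoopwalls')
    h=box(.42,.53,-.06,.03,.055,.14); p=W[h]; print('handle',np.round(np.mean(p,0),3), 'ymean',round(float(np.median(p[:,1])),4),np.round(p.min(0),3),np.round(p.max(0),3))
    r=box(.48,.68,-.34,-.14,.07,.09)
    p=W[r][:,:2]; A=np.c_[2*p,np.ones(len(p))]; s=np.linalg.lstsq(A,(p**2).sum(1),rcond=None)[0]; print('rimfit',s[:2].round(4),round(float(np.sqrt(s[2]+s[0]**2+s[1]**2)),4),np.round(np.median(W[r][:,2]),4))
    t=box(.44,.5,-.27,-.15,.045,.08); print('tab',t.sum(),np.round(W[t].mean(0),4))
    f=box(.42,.5,-.36,-.14,.003,.010); rect(f,'foot') if f.sum()>10 else 0
    B=box(.5,.66,.18,.33,.018,.035); 
    n,l,s,ce=cv2.connectedComponentsWithStats(B.astype(np.uint8))
    for i in range(1,n):
        if s[i,4]>8: print(c,'blob',s[i].tolist(),np.round(W[l==i].mean(0),4))
d=capture('top'); cv2.imwrite('pics/c1.png',cv2.resize(d['pixels'][150:290,170:450],None,fx=2.8,fy=2.8,interpolation=cv2.INTER_CUBIC))
E
```

```text
top traywalls 811 [583.6 254.8] [118.  176.3] 80.8
top scoopwalls 157 [586.7  -3.7] [181.5 117. ] 4.1
handle [ 0.468 -0.02   0.097] ymean -0.0197 [ 0.447 -0.03   0.056] [ 0.488 -0.01   0.119]
rimfit [ 0.5751 -0.2368] 0.0652 0.0804
tab 48 [ 0.4773 -0.2034  0.0648]
top foot 657 [ 461.2 -250.8] [217.6  75.9] 89.7
top blob [188, 189, 6, 23, 35] [0.6284 0.3015 0.0273]
top blob [213, 197, 13, 13, 107] [0.6217 0.2257 0.0238]
top blob [182, 213, 8, 33, 52] [0.5478 0.3139 0.0262]
top blob [191, 217, 13, 13, 107] [0.5672 0.2845 0.0242]
top blob [212, 218, 18, 15, 122] [0.5609 0.2224 0.0245]
side traywalls 2190 [583.9 254.6] [121.6 178.5] 81.1
side scoopwalls 510 [586.7  -3.4] [183.2 118.6] 4.8
handle [ 0.467 -0.014  0.09 ] ymean -0.013 [ 0.447 -0.032  0.055] [ 0.489 -0.007  0.121]
rimfit [ 0.5741 -0.2367] 0.0654 0.0788
tab 82 [ 0.4765 -0.2019  0.0606]
side foot 393 [ 460.  -249.6] [ 79.6 218.2] 0.0
side blob [240, 257, 74, 32, 585] [0.5742 0.2094 0.0257]
side blob [245, 270, 18, 14, 172] [0.6219 0.2284 0.024 ]
side blob [265, 294, 18, 16, 176] [0.5665 0.2844 0.0255]
side blob [226, 297, 76, 28, 392] [0.5813 0.3117 0.0262]
```

View pics/c1.png

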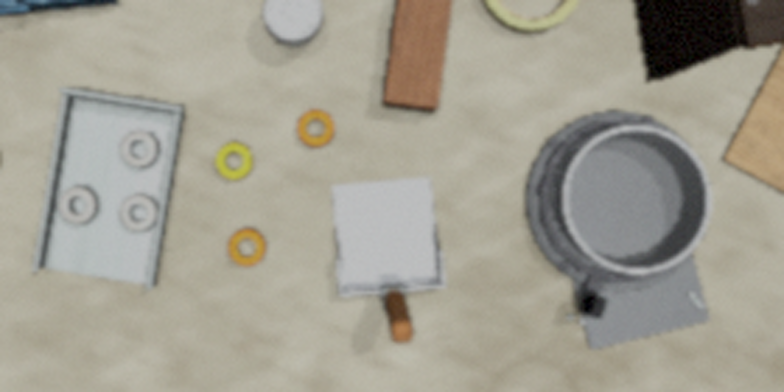

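>>> {"fn": "servo_tool", "kwargs": {
  "slide": [
    [0.0286, 0.0288, 0],
    [0.0572, 0.0576, 0],
    [0.0858, 0.0864, 0],
    [0.1144, 0.1152, 0],
    [0.143, 0.144, 0]
  ],
  "spin": [-6.28, -12.56, -18.84, -25.1, -31.4],
  "grip": [0, 0, 0, 0, 0]
}}

```text
time_s: 2.27
tcp_pos: [0.3443, 0.3634, 0.2476]
ee_rot: [[0.996, 0.087, 0.0], [0.087, -0.996, 0.0], [0.0, -0.0, -1.0]]
wrist_force: [1.3, -0.3, 0.0]
gripper_width: 1.003
gripper_force: 0.0
```

>>> {"fn": "servo_tool", "kwargs": {
  "slide": [
    [0.0094, 0.0395, 0],
    [0.0188, 0.079, 0],
    [0.0282, 0.1185, 0],
    [0.0376, 0.158, 0],
    [0.047, 0.1975, 0]
  ],
  "spin": [0, 0, 0, 0, 0],
  "grip": [0, 0, 0, 0, 0]
}}

```text
time_s: 2.68
tcp_pos: [0.4071, 0.1703, 0.248]
ee_rot: [[0.997, 0.082, 0.001], [0.082, -0.997, 0.001], [0.001, -0.001, -1.0]]
wrist_force: [1.9, 0.5, -0.7]
gripper_width: 1.002
gripper_force: 0.0
```

>>> {"fn": "servo_tool", "kwargs": {
  "slide": [
    [0.0094, 0.0395, 0.005],
    [0.0188, 0.079, 0.01],
    [0.0282, 0.1185, 0.015],
    [0.0376, 0.158, 0.02],
    [0.047, 0.1975, 0.03]
  ],
  "spin": [0, 0, 0, 0, 0],
  "grip": [0, 0, 0, 0, 0]
}}

```text
time_s: 3.1
tcp_pos: [0.4708, -0.0227, 0.2187]
ee_rot: [[0.997, 0.082, 0.003], [0.082, -0.997, 0.001], [0.003, -0.0, -1.0]]
wrist_force: [1.1, 0.5, 0.0]
gripper_width: 1.0
gripper_force: 0.0
```

```bash
cat >> h.py <<'E'
def goal(x,y,z,yaw):
    s=sense(); R=np.array(s['ee_rot']); p=np.array(s['tcp_pos'])
    y0=np.degrees(np.arctan2(R[1,0],R[0,0])); print('goal slide',np.round(R.T@(np.array([x,y,z])-p),4),'spin',round(y0-yaw,2),'yaw',round(y0,2))
E
python3 - <<'E'
from h import *
st(); d=capture('wrist'); cv2.imwrite('pics/w1.png',d['pixels'])
goal(.470,-.0207,.084,4.7); capture('side')
show(['scoop_grip','scoop_lip','scoop'],['wrist','side'],tip_of,1)
E
```

```text
3.1 [ 0.4708 -0.0227  0.2187] [[0.997, 0.082, 0.003], [0.082, -0.997, 0.001], [0.003, -0.0, -1.0]] F [1.1 0.5 0. ] M [ 0.03 -0.14  0.04] 1.0001921483166365 0.0
goal slide [ 0.0002 -0.0073  0.1319] spin -0.41 yaw 4.29
scoop_grip wrist [(0.76, [0.468, -0.024, 0.086])]
scoop_grip side [(0.61, [0.47, -0.022, 0.081])]
scoop_lip wrist [(0.74, [0.595, -0.008, -0.005])]
scoop_lip side [(0.73, [0.592, -0.009, 0.001])]
scoop wrist [(0.88, [0.537, -0.019, 0.001])]
scoop side [(0.67, [0.535, -0.016, -0.002])]
```

>>> {"fn": "servo_tool", "kwargs": {
  "slide": [
    [0, -0.002, 0.015],
    [0, -0.004, 0.03],
    [0, -0.006, 0.05],
    [0, -0.006, 0.07],
    [0, -0.006, 0.076]
  ],
  "spin": [-0.5, -1, -1, -1, -1],
  "grip": [0, 0.2, 0.4, 0.4, 0.4]
}}

```text
time_s: 3.92
tcp_pos: [0.4676, -0.0137, 0.1395]
ee_rot: [[0.995, 0.101, -0.004], [0.101, -0.995, -0.001], [-0.004, 0.0, -1.0]]
wrist_force: [-0.5, -0.5, 0.2]
gripper_width: 0.779
gripper_force: 0.0
```

```bash
python3 - <<'E'
from h import *
capture('side');st(); goal(.470,-.0215,.084,5.3)
E
```

```text
3.97 [ 0.4677 -0.0139  0.1396] [[0.995, 0.101, -0.005], [0.101, -0.995, -0.001], [-0.005, 0.0, -1.0]] F [-0.8  0.8 -1.1] M [-0.11  0.02  0.01] 0.7335396424140643 0.0
goal slide [0.0017 0.0078 0.0556] spin 0.47 yaw 5.77
```

>>> {"fn": "servo_tool", "kwargs": {
  "slide": [
    [0.001, 0.005, 0.01],
    [0.002, 0.0078, 0.02],
    [0.002, 0.0078, 0.035],
    [0.002, 0.0078, 0.05],
    [0.002, 0.0078, 0.0556]
  ],
  "spin": [0.5, 0.5, 0.5, 0.5, 0.5],
  "grip": [0.4, 0.4, 0.4, 0.4, 0.5]
}}

```text
time_s: 4.38
tcp_pos: [0.472, -0.0218, 0.0856]
ee_rot: [[0.996, 0.091, -0.001], [0.091, -0.996, -0.0], [-0.001, 0.0, -1.0]]
wrist_force: [-0.6, 0.2, -0.3]
gripper_width: 0.579
gripper_force: 0.0
```

>>> {"fn": "servo_tool", "kwargs": {
  "slide": [
    [0, 0, 0],
    [0, 0, 0],
    [0, 0, 0],
    [0, 0, 0],
    [0, 0, 0]
  ],
  "spin": [0, 0, 0, 0, 0],
  "grip": [0.7, 0.8, 1, 1, 1]
}}

```text
time_s: 4.8
tcp_pos: [0.4726, -0.0221, 0.0868]
ee_rot: [[0.996, 0.09, 0.002], [0.09, -0.996, 0.0], [0.002, -0.0, -1.0]]
wrist_force: [0.2, -0.0, 0.1]
gripper_width: 0.23
gripper_force: 0.2
```

>>> {"fn": "servo_tool", "kwargs": {
  "slide": [
    [0, 0, 0],
    [0, 0, 0],
    [0, 0, -0.001],
    [0, 0, -0.002],
    [0, 0, -0.003]
  ],
  "spin": [0, 0, 0, 0, 0],
  "grip": [1, 1, 1, 1, 1]
}}

```text
time_s: 5.22
tcp_pos: [0.4715, -0.0225, 0.0886]
ee_rot: [[0.996, 0.089, -0.001], [0.089, -0.996, -0.0], [-0.001, 0.0, -1.0]]
wrist_force: [-0.0, -0.3, -0.7]
gripper_width: 0.228
gripper_force: 30.0
```

```bash
python3 - <<'E'
from h import *
st(); goal(.470,-.0215,.084,5.3)
E
```

```text
5.22 [ 0.4715 -0.0225  0.0886] [[0.996, 0.089, -0.001], [0.089, -0.996, -0.0], [-0.001, 0.0, -1.0]] F [-0.  -0.3 -0.7] M [-0.03  0.05 -0.  ] 0.22757529770657114 29.996476247906685
goal slide [-0.0014 -0.0011  0.0046] spin -0.17 yaw 5.13
```

>>> {"fn": "servo_tool", "kwargs": {
  "slide": [
    [0, 0, -0.005],
    [0, 0, -0.015],
    [0, 0, -0.03],
    [0, 0, -0.05],
    [0, 0, -0.06]
  ],
  "spin": [0, 0, 0, 0, 0],
  "grip": [1, 1, 1, 1, 1]
}}

```text
time_s: 5.63
tcp_pos: [0.4729, -0.0223, 0.151]
ee_rot: [[0.996, 0.09, 0.002], [0.09, -0.996, 0.0], [0.002, 0.0, -1.0]]
wrist_force: [-0.0, 0.2, -1.4]
gripper_width: 0.226
gripper_force: 30.0
```

```bash
python3 - <<'E'
from h import *
s=st(); goal(.41,.27,.15,-9.1)
d=capture('side'); W=cloud(d); cv2.imwrite('pics/s2.png',cv2.resize(d['pixels'][120:270,220:420],None,fx=3,fy=3))
show(['scoop_lip','scoop','scoop_grip'],['side'],tip_of,1)
E
```

```text
5.63 [ 0.4729 -0.0223  0.151 ] [[0.996, 0.09, 0.002], [0.09, -0.996, 0.0], [0.002, 0.0, -1.0]] F [-0.   0.2 -1.4] M [-0.08 -0.08 -0.  ] 0.22642583708169592 29.99663655878976
goal slide [-0.0362 -0.2968  0.0009] spin 14.28 yaw 5.18
scoop_lip side [(0.92, [0.594, -0.012, 0.066])]
scoop side [(0.9, [0.538, -0.015, 0.064])]
scoop_grip side [(0.84, [0.469, -0.023, 0.148])]
```

View pics/s2.png

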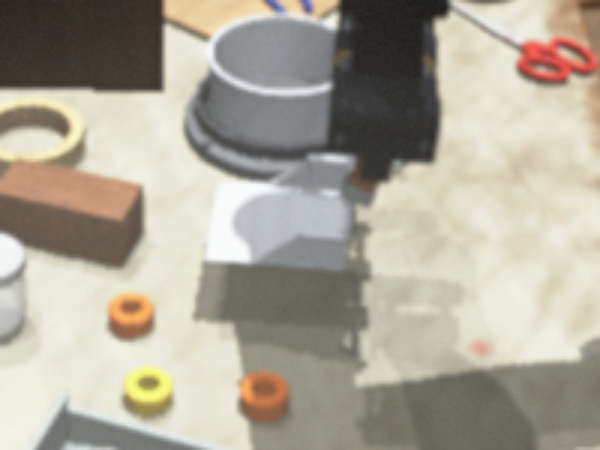

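>>> {"fn": "servo_tool", "kwargs": {
  "slide": [
    [-0.003, -0.025, 0],
    [-0.007, -0.055, 0],
    [-0.011, -0.09, 0],
    [-0.015, -0.12, 0],
    [-0.018, -0.148, 0]
  ],
  "spin": [3, 6, 9, 12, 14.3],
  "grip": [1, 1, 1, 1, 1]
}}

```text
time_s: 6.25
tcp_pos: [0.4395, 0.1244, 0.1478]
ee_rot: [[0.987, -0.161, -0.002], [-0.162, -0.987, -0.001], [-0.002, 0.002, -1.0]]
wrist_force: [0.4, 0.5, -0.9]
gripper_width: 0.228
gripper_force: 30.0
```

>>> {"fn": "servo_tool", "kwargs": {
  "slide": [
    [-0.018, -0.035, 0],
    [-0.037, -0.07, 0],
    [-0.055, -0.105, 0],
    [-0.07, -0.135, 0],
    [-0.078, -0.1516, 0]
  ],
  "spin": [0, 0, 0, 0, 0],
  "grip": [1, 1, 1, 1, 1]
}}

```text
time_s: 6.67
tcp_pos: [0.3866, 0.2882, 0.1479]
ee_rot: [[0.988, -0.156, -0.001], [-0.156, -0.988, -0.001], [-0.001, 0.001, -1.0]]
wrist_force: [0.3, -0.5, -1.6]
gripper_width: 0.227
gripper_force: 30.0
```

>>> {"fn": "servo_tool", "kwargs": {
  "slide": [
    [0, 0, 0],
    [0, 0, 0],
    [0, 0, 0.005],
    [0, 0, 0.015],
    [0, 0, 0.02]
  ],
  "spin": [0, 0, 0, 0, 0],
  "grip": [1, 1, 1, 1, 1]
}}

```text
time_s: 7.08
tcp_pos: [0.3876, 0.2835, 0.1274]
ee_rot: [[0.987, -0.161, -0.002], [-0.161, -0.987, -0.002], [-0.002, 0.002, -1.0]]
wrist_force: [-0.4, 0.1, -1.6]
gripper_width: 0.228
gripper_force: 30.0
```

```bash
python3 - <<'E'
from h import *
s=st()
d=capture('wrist'); cv2.imwrite('pics/w2.png',d['pixels'])
capture('side'); s=st(); goal(.388,.286,.125,-9.1)
show(['scoop_lip','scoop','tray','tray_stop'],['side','wrist'],tip_of,1)
E
```

```text
7.08 [0.3876 0.2835 0.1274] [[0.987, -0.161, -0.002], [-0.161, -0.987, -0.002], [-0.002, 0.002, -1.0]] F [-0.4  0.1 -1.6] M [-0.08  0.1  -0.02] 0.22821407426000123 29.996259917970747
7.18 [0.3876 0.2836 0.1276] [[0.987, -0.161, -0.002], [-0.161, -0.987, -0.003], [-0.002, 0.003, -1.0]] F [-0.3 -0.1 -2.7] M [-0.03 -0.    0.02] 0.22728680314846844 29.996480976697057
goal slide [ 0.     -0.0025  0.0026] spin -0.16 yaw -9.26
scoop_lip side [(0.73, [0.505, 0.263, 0.038])]
scoop_lip wrist [(0.74, [0.508, 0.266, 0.038])]
scoop side [(0.73, [0.454, 0.272, 0.037])]
scoop wrist [(0.72, [0.447, 0.272, 0.04])]
tray side [(0.92, [0.581, 0.255, 0.002])]
tray wrist []
tray_stop side [(0.88, [0.666, 0.238, 0.009])]
tray_stop wrist []
```

View pics/w2.png

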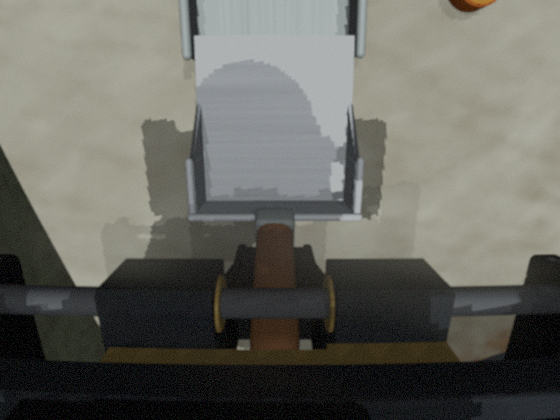

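>>> {"fn": "servo_tool", "kwargs": {
  "slide": [
    [0, 0, 0.012],
    [0, 0, 0.024],
    [0, 0, 0.032],
    [0, 0, 0.035],
    [0, 0, 0.037]
  ],
  "spin": [0, 0, 0, 0, 0],
  "grip": [1, 1, 1, 1, 1]
}}

```text
time_s: 8.0
tcp_pos: [0.3879, 0.2855, 0.0917]
ee_rot: [[0.987, -0.159, -0.0], [-0.159, -0.987, -0.001], [-0.0, 0.001, -1.0]]
wrist_force: [-2.1, -0.5, 3.0]
gripper_width: 0.226
gripper_force: 30.0
```

>>> {"fn": "servo_tool", "kwargs": {
  "slide": [
    [0, 0, 0],
    [0, 0, 0],
    [0, 0, 0],
    [0, 0, 0.001],
    [0, 0, 0.001]
  ],
  "spin": [0, 0, 0, 0, 0],
  "grip": [1, 1, 1, 1, 1]
}}

```text
time_s: 8.42
tcp_pos: [0.3884, 0.2859, 0.0917]
ee_rot: [[0.987, -0.158, 0.001], [-0.158, -0.987, 0.001], [0.001, -0.001, -1.0]]
wrist_force: [-0.6, -0.1, 1.4]
gripper_width: 0.229
gripper_force: 30.0
```

>>> {"fn": "servo_tool", "kwargs": {
  "slide": [
    [0.008, 0, 0],
    [0.016, 0, 0],
    [0.024, 0, 0],
    [0.032, 0, 0],
    [0.04, 0, 0]
  ],
  "spin": [0, 0, 0, 0, 0],
  "grip": [1, 1, 1, 1, 1]
}}

```text
time_s: 8.83
tcp_pos: [0.4288, 0.2795, 0.0918]
ee_rot: [[0.987, -0.159, 0.001], [-0.159, -0.987, 0.001], [0.001, -0.001, -1.0]]
wrist_force: [-2.8, 0.6, 8.0]
gripper_width: 0.231
gripper_force: 30.0
```

>>> {"fn": "servo_tool", "kwargs": {
  "slide": [
    [0.008, 0, 0],
    [0.016, 0, 0],
    [0.024, 0, 0],
    [0.032, 0, 0],
    [0.04, 0, 0]
  ],
  "spin": [0, 0, 0, 0, 0],
  "grip": [1, 1, 1, 1, 1]
}}

```text
time_s: 9.25
tcp_pos: [0.468, 0.2728, 0.0918]
ee_rot: [[0.987, -0.159, 0.0], [-0.159, -0.987, 0.001], [0.0, -0.001, -1.0]]
wrist_force: [-4.0, 0.9, 7.7]
gripper_width: 0.226
gripper_force: 30.0
```

>>> {"fn": "servo_tool", "kwargs": {
  "slide": [
    [0.006, 0, 0],
    [0.012, 0, 0],
    [0.018, 0, 0],
    [0.024, 0, 0],
    [0.03, 0, 0]
  ],
  "spin": [0, 0, 0, 0, 0],
  "grip": [1, 1, 1, 1, 1]
}}

```text
time_s: 9.67
tcp_pos: [0.4973, 0.2679, 0.0918]
ee_rot: [[0.987, -0.159, 0.0], [-0.159, -0.987, 0.0], [-0.0, -0.0, -1.0]]
wrist_force: [-5.3, 0.9, 6.9]
gripper_width: 0.227
gripper_force: 30.0
```

```bash
python3 - <<'E'
from h import *
d=capture('wrist'); cv2.imwrite('pics/w3.png',d['pixels'])
capture('side'); s=st(); o=np.array([.582,.255]); r=np.array(s['tcp_pos'])[:2]-o; u=np.array([.9874,-.158]); print('tray x,y',r@u, r@[.158,.9874])
show(['scoop_lip','scoop'],['side','wrist'],tip_of,1)
E
```

```text
9.77 [0.4984 0.2679 0.0918] [[0.987, -0.16, 0.002], [-0.16, -0.987, 0.001], [0.002, -0.001, -1.0]] F [-1.  -0.6  6.4] M [-0.38 -0.01 -0.01] 0.23081442853048922 29.99710884410888
tray x,y -0.08455396078355895 -0.0004973906346466411
scoop_lip side [(0.76, [0.617, 0.249, 0.004])]
scoop_lip wrist [(0.58, [0.62, 0.25, 0.001])]
scoop side [(0.97, [0.564, 0.257, 0.004])]
scoop wrist [(0.67, [0.562, 0.259, 0.004])]
```

View pics/w3.png

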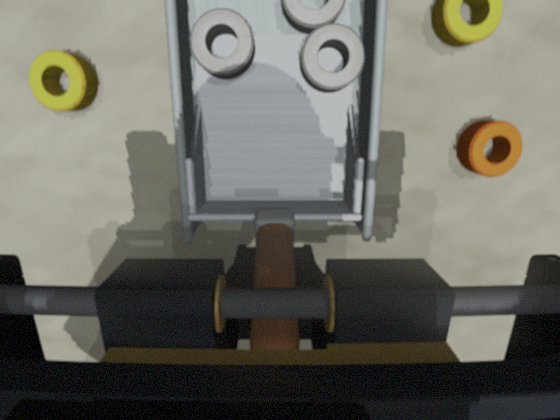

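>>> {"fn": "servo_tool", "kwargs": {
  "slide": [
    [0.004, 0, 0],
    [0.008, 0, 0],
    [0.012, 0, 0],
    [0.016, 0, 0],
    [0.02, 0, 0]
  ],
  "spin": [0, 0, 0, 0, 0],
  "grip": [1, 1, 1, 1, 1]
}}

```text
time_s: 10.38
tcp_pos: [0.5169, 0.2647, 0.0918]
ee_rot: [[0.987, -0.159, -0.0], [-0.159, -0.987, 0.0], [-0.0, -0.0, -1.0]]
wrist_force: [-5.5, 0.5, 8.9]
gripper_width: 0.227
gripper_force: 30.0
```

>>> {"fn": "servo_tool", "kwargs": {
  "slide": [
    [0.003, 0, 0],
    [0.006, 0, 0],
    [0.009, 0, 0],
    [0.012, 0, 0],
    [0.015, 0, 0]
  ],
  "spin": [0, 0, 0, 0, 0],
  "grip": [1, 1, 1, 1, 1]
}}

```text
time_s: 10.8
tcp_pos: [0.5316, 0.2623, 0.0918]
ee_rot: [[0.987, -0.159, -0.0], [-0.159, -0.987, 0.0], [-0.0, -0.0, -1.0]]
wrist_force: [-5.6, 1.2, 8.9]
gripper_width: 0.229
gripper_force: 30.0
```

```bash
python3 - <<'E'
from h import *
d=capture('wrist'); cv2.imwrite('pics/w4.png',d['pixels'][:300])
capture('side'); s=st(); o=np.array([.582,.255]); r=np.array(s['tcp_pos'])[:2]-o; u=np.array([.9874,-.158]); print('tray x,y',r@u, r@[.158,.9874])
show(['scoop_lip','scoop'],['side','wrist'],tip_of,1)
show(['bush1'],['side','wrist'],tip_of,7)
E
```

```text
10.9 [0.5321 0.2622 0.0918] [[0.987, -0.159, 0.001], [-0.159, -0.987, 0.0], [0.0, -0.0, -1.0]] F [-3.6  0.1  6.5] M [-0.09  0.71  0.01] 0.23051044289137287 29.996574595570564
tray x,y -0.05039783450632466 -0.0007525723979666447
scoop_lip side [(0.61, [0.651, 0.244, 0.004])]
scoop_lip wrist [(0.79, [0.652, 0.248, 0.004])]
scoop side [(0.63, [0.599, 0.25, 0.001])]
scoop wrist [(0.68, [0.655, 0.245, 0.003])]
bush1 side [(0.69, [0.614, 0.385, 0.002]), (0.68, [0.611, 0.13, -0.0]), (0.62, [0.646, 0.054, 0.005]), (0.61, [0.614, 0.221, 0.006]), (0.61, [0.649, 0.272, 0.005]), (0.58, [0.529, 0.121, -0.0]), (0.46, [0.649, 0.231, 0.007])]
bush1 wrist [(0.97, [0.53, 0.117, -0.001]), (0.92, [0.649, 0.272, 0.012]), (0.83, [0.652, 0.228, 0.006]), (0.78, [0.61, 0.383, -0.003]), (0.73, [0.613, 0.221, 0.007]), (0.57, [0.615, 0.134, -0.001])]
```

>>> {"fn": "servo_tool", "kwargs": {
  "slide": [
    [0.002, 0, 0],
    [0.004, 0, 0],
    [0.006, 0, 0],
    [0.008, 0, 0],
    [0.009, 0, 0]
  ],
  "spin": [0, 0, 0, 0, 0],
  "grip": [1, 1, 1, 1, 1]
}}

```text
time_s: 11.62
tcp_pos: [0.5401, 0.2608, 0.0918]
ee_rot: [[0.987, -0.159, -0.001], [-0.159, -0.987, 0.0], [-0.001, 0.0, -1.0]]
wrist_force: [-6.4, 1.0, 8.6]
gripper_width: 0.232
gripper_force: 30.0
```

>>> {"fn": "servo_tool", "kwargs": {
  "slide": [
    [0.001, 0, 0],
    [0.002, 0, 0],
    [0.002, 0, 0],
    [0.002, 0, 0],
    [0.002, 0, 0]
  ],
  "spin": [0, 0, 0, 0, 0],
  "grip": [1, 1, 1, 1, 1]
}}

```text
time_s: 12.03
tcp_pos: [0.5422, 0.2604, 0.0918]
ee_rot: [[0.987, -0.159, -0.001], [-0.159, -0.987, 0.0], [-0.001, -0.0, -1.0]]
wrist_force: [-6.2, 0.7, 8.6]
gripper_width: 0.227
gripper_force: 30.0
```

>>> {"fn": "servo_tool", "kwargs": {
  "slide": [
    [0.001, 0, 0],
    [0.002, 0, 0],
    [0.003, 0, 0],
    [0.004, 0, 0],
    [0.004, 0, 0]
  ],
  "spin": [0, 0, 0, 0, 0],
  "grip": [1, 1, 1, 1, 1]
}}

```text
time_s: 12.45
tcp_pos: [0.5458, 0.2597, 0.0919]
ee_rot: [[0.987, -0.159, -0.001], [-0.159, -0.987, -0.0], [-0.001, 0.0, -1.0]]
wrist_force: [-7.5, 0.4, 9.5]
gripper_width: 0.231
gripper_force: 30.0
```

```bash
python3 - <<'E'
from h import *
d=capture('wrist'); cv2.imwrite('pics/w5.png',d['pixels'][:300])
s=st(); o=np.array([.582,.255]); r=np.array(s['tcp_pos'])[:2]-o; u=np.array([.9874,-.158]); print('tray x,y',r@u, r@[.158,.9874])
show(['scoop_lip'],['wrist'],tip_of,1)
show(['bush1'],['wrist'],tip_of,7)
E
```

```text
12.5 [0.5457 0.2597 0.0918] [[0.987, -0.159, -0.001], [-0.159, -0.987, -0.0], [-0.001, 0.0, -1.0]] F [-7.3  1.2  8. ] M [0.21 1.6  0.01] 0.2280796188746388 29.99813149566762
tray x,y -0.03656447622130671 -0.0010545273187219934
scoop_lip wrist []
bush1 wrist [(0.85, [0.616, 0.134, -0.001]), (0.84, [0.61, 0.381, -0.001]), (0.77, [0.65, 0.237, 0.006]), (0.76, [0.616, 0.222, 0.004]), (0.71, [0.53, 0.114, -0.002]), (0.61, [0.653, 0.272, 0.012])]
```

View pics/w5.png

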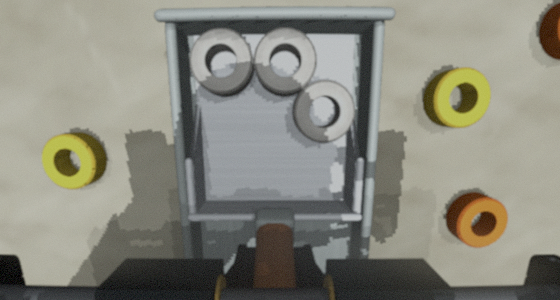

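>>> {"fn": "servo_tool", "kwargs": {
  "slide": [
    [0.001, 0, 0],
    [0.002, 0, 0],
    [0.003, 0, 0],
    [0.004, 0, 0],
    [0.004, 0, 0]
  ],
  "spin": [0, 0, 0, 0, 0],
  "grip": [1, 1, 1, 1, 1]
}}

```text
time_s: 13.02
tcp_pos: [0.5462, 0.2591, 0.0918]
ee_rot: [[0.987, -0.159, -0.008], [-0.159, -0.987, -0.001], [-0.007, 0.002, -1.0]]
wrist_force: [-18.3, 3.7, 15.3]
gripper_width: 0.227
gripper_force: 30.0
```

>>> {"fn": "servo_tool", "kwargs": {
  "slide": [
    [-0.002, 0, 0],
    [-0.004, 0, 0],
    [-0.004, 0, -0.001],
    [-0.004, 0, -0.003],
    [-0.004, 0, -0.005]
  ],
  "spin": [0, 0, 0, 0, 0],
  "grip": [1, 1, 1, 1, 1]
}}

```text
time_s: 13.43
tcp_pos: [0.5456, 0.2591, 0.0945]
ee_rot: [[0.987, -0.16, -0.003], [-0.16, -0.987, -0.002], [-0.002, 0.002, -1.0]]
wrist_force: [-0.5, 0.3, -4.2]
gripper_width: 0.23
gripper_force: 30.0
```

>>> {"fn": "servo_tool", "kwargs": {
  "slide": [
    [0, 0, -0.002],
    [0, 0, -0.005],
    [0, 0, -0.008],
    [0, 0, -0.011],
    [0, 0, -0.014]
  ],
  "spin": [0, 0, 0, 0, 0],
  "grip": [1, 1, 1, 1, 1]
}}

```text
time_s: 13.85
tcp_pos: [0.5457, 0.2599, 0.11]
ee_rot: [[0.987, -0.159, -0.001], [-0.159, -0.987, -0.0], [-0.001, 0.0, -1.0]]
wrist_force: [-1.0, 0.1, -3.6]
gripper_width: 0.229
gripper_force: 30.0
```

```bash
python3 - <<'E'
from h import *
d=capture('wrist'); cv2.imwrite('pics/w6.png',d['pixels'][:300])
e=capture('side'); cv2.imwrite('pics/s6.png',cv2.resize(e['pixels'][220:350,190:350],None,fx=4,fy=4))
s=st()
show(['scoop_lip','scoop','scoop_grip'],['wrist','side'],tip_of,1)
show(['bush1'],['wrist'],tip_of,7)
E
```

```text
13.95 [0.5457 0.2601 0.1105] [[0.987, -0.159, -0.0], [-0.159, -0.987, 0.0], [-0.0, -0.0, -1.0]] F [-1.   0.3 -3.5] M [0.04 0.73 0.06] 0.23161843271017843 29.993837715592235
scoop_lip wrist []
scoop_lip side [(0.62, [0.666, 0.242, 0.026])]
scoop wrist [(0.72, [0.608, 0.248, 0.02])]
scoop side [(0.9, [0.611, 0.252, 0.022])]
scoop_grip wrist [(0.61, [0.544, 0.26, 0.107])]
scoop_grip side [(0.74, [0.666, 0.24, 0.002])]
bush1 wrist [(0.9, [0.614, 0.222, 0.022]), (0.88, [0.532, 0.117, -0.001]), (0.69, [0.611, 0.383, -0.001]), (0.67, [0.653, 0.274, 0.031]), (0.63, [0.613, 0.132, -0.002]), (0.6, [0.645, 0.054, -0.001]), (0.56, [0.648, 0.235, 0.025])]
```

View pics/s6.png

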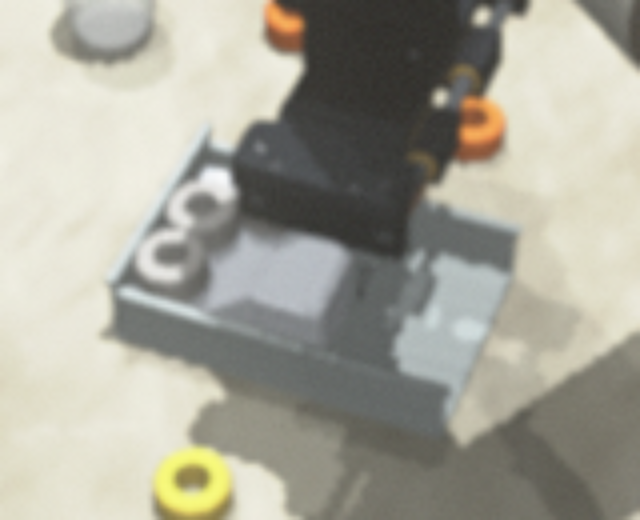

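>>> {"fn": "servo_tool", "kwargs": {
  "slide": [
    [0, 0, -0.003],
    [0, 0, -0.007],
    [0, 0, -0.012],
    [0, 0, -0.018],
    [0, 0, -0.024]
  ],
  "spin": [0, 0, 0, 0, 0],
  "grip": [1, 1, 1, 1, 1]
}}

```text
time_s: 14.72
tcp_pos: [0.5461, 0.2601, 0.1347]
ee_rot: [[0.987, -0.159, 0.0], [-0.159, -0.987, 0.0], [0.0, -0.0, -1.0]]
wrist_force: [-0.5, 0.3, -4.0]
gripper_width: 0.228
gripper_force: 30.0
```

>>> {"fn": "servo_tool", "kwargs": {
  "slide": [
    [0, 0, -0.007],
    [0, 0, -0.014],
    [0, 0, -0.021],
    [0, 0, -0.028],
    [0, 0, -0.035]
  ],
  "spin": [0, 0, 0, 0, 0],
  "grip": [1, 1, 1, 1, 1]
}}

```text
time_s: 15.13
tcp_pos: [0.5461, 0.2601, 0.1699]
ee_rot: [[0.987, -0.159, 0.001], [-0.159, -0.987, 0.0], [0.0, -0.0, -1.0]]
wrist_force: [-0.1, 0.2, -3.8]
gripper_width: 0.225
gripper_force: 30.0
```

>>> {"fn": "servo_tool", "kwargs": {
  "slide": [
    [0, 0, -0.007],
    [0, 0, -0.014],
    [0, 0, -0.021],
    [0, 0, -0.028],
    [0, 0, -0.035]
  ],
  "spin": [0, 0, 0, 0, 0],
  "grip": [1, 1, 1, 1, 1]
}}

```text
time_s: 15.55
tcp_pos: [0.5459, 0.2601, 0.2046]
ee_rot: [[0.987, -0.159, -0.0], [-0.159, -0.987, -0.0], [-0.0, 0.0, -1.0]]
wrist_force: [0.2, -0.1, -3.0]
gripper_width: 0.229
gripper_force: 30.0
```

>>> {"fn": "servo_tool", "kwargs": {
  "slide": [
    [0, 0, -0.007],
    [0, 0, -0.013],
    [0, 0, -0.018],
    [0, 0, -0.021],
    [0, 0, -0.023]
  ],
  "spin": [0, 0, 0, 0, 0],
  "grip": [1, 1, 1, 1, 1]
}}

```text
time_s: 15.97
tcp_pos: [0.546, 0.2602, 0.2275]
ee_rot: [[0.987, -0.159, 0.0], [-0.159, -0.987, 0.0], [0.0, -0.0, -1.0]]
wrist_force: [0.2, -0.4, -3.7]
gripper_width: 0.228
gripper_force: 30.0
```

```bash
python3 - <<'E'
from h import *
d=capture('wrist'); cv2.imwrite('pics/w7.png',d['pixels'][:300]); capture('side')
s=st(); goal(.4783,-.2214,.228,-9.1)
show(['scoop_lip','scoop'],['wrist','side'],tip_of,1)
show(['bush1'],['wrist','side'],tip_of,7)
E
```

```text
16.07 [0.546  0.2601 0.2272] [[0.987, -0.159, 0.0], [-0.159, -0.987, 0.0], [0.0, -0.0, -1.0]] F [ 0.2 -0.3 -3.8] M [0.   0.23 0.02] 0.23042746001227127 29.992924695834517
goal slide [ 0.0097  0.4862 -0.0009] spin -0.05 yaw -9.15
scoop_lip wrist [(0.65, [0.618, 0.225, 0.141])]
scoop_lip side [(0.81, [0.667, 0.242, 0.142])]
scoop wrist [(0.81, [0.608, 0.248, 0.141])]
scoop side [(0.96, [0.609, 0.253, 0.141])]
bush1 wrist [(0.88, [0.655, 0.272, 0.145]), (0.87, [0.65, 0.237, 0.144]), (0.81, [0.609, 0.384, -0.003]), (0.78, [0.617, 0.134, -0.002]), (0.68, [0.532, 0.119, -0.0]), (0.66, [0.643, 0.054, -0.001]), (0.59, [0.616, 0.224, 0.143])]
bush1 side [(0.84, [0.652, 0.271, 0.139]), (0.79, [0.648, 0.239, 0.14]), (0.72, [0.528, 0.121, -0.002]), (0.68, [0.617, 0.223, 0.142]), (0.58, [0.613, 0.384, 0.002])]
```

>>> {"fn": "servo_tool", "kwargs": {
  "slide": [
    [0.002, 0.003, 0],
    [0.004, 0.009, 0],
    [0.006, 0.018, 0],
    [0.008, 0.03, 0],
    [0.0097, 0.044, 0]
  ],
  "spin": [0, 0, 0, 0, 0],
  "grip": [1, 1, 1, 1, 1]
}}

```text
time_s: 16.78
tcp_pos: [0.5485, 0.2139, 0.2269]
ee_rot: [[0.987, -0.159, -0.0], [-0.159, -0.987, -0.0], [-0.0, 0.0, -1.0]]
wrist_force: [0.5, -0.1, -3.2]
gripper_width: 0.227
gripper_force: 30.0
```

>>> {"fn": "servo_tool", "kwargs": {
  "slide": [
    [0, 0.015, 0],
    [0, 0.03, 0],
    [0, 0.045, 0],
    [0, 0.06, 0],
    [0, 0.075, 0]
  ],
  "spin": [0, 0, 0, 0, 0],
  "grip": [1, 1, 1, 1, 1]
}}

```text
time_s: 17.2
tcp_pos: [0.5362, 0.1393, 0.2272]
ee_rot: [[0.987, -0.159, 0.0], [-0.159, -0.987, 0.0], [0.0, -0.0, -1.0]]
wrist_force: [0.2, 0.4, -3.3]
gripper_width: 0.227
gripper_force: 30.0
```

>>> {"fn": "servo_tool", "kwargs": {
  "slide": [
    [0, 0.015, 0],
    [0, 0.03, 0],
    [0, 0.045, 0],
    [0, 0.06, 0],
    [0, 0.075, 0]
  ],
  "spin": [0, 0, 0, 0, 0],
  "grip": [1, 1, 1, 1, 1]
}}

```text
time_s: 17.62
tcp_pos: [0.5244, 0.0656, 0.227]
ee_rot: [[0.987, -0.159, 0.0], [-0.159, -0.987, -0.0], [0.0, 0.0, -1.0]]
wrist_force: [-0.5, 0.5, -2.9]
gripper_width: 0.23
gripper_force: 30.0
```

>>> {"fn": "servo_tool", "kwargs": {
  "slide": [
    [0, 0.015, 0],
    [0, 0.03, 0],
    [0, 0.045, 0],
    [0, 0.06, 0],
    [0, 0.075, 0]
  ],
  "spin": [0, 0, 0, 0, 0],
  "grip": [1, 1, 1, 1, 1]
}}

```text
time_s: 18.03
tcp_pos: [0.5124, -0.0085, 0.227]
ee_rot: [[0.987, -0.159, 0.0], [-0.159, -0.987, -0.0], [0.0, 0.0, -1.0]]
wrist_force: [0.3, 0.6, -3.8]
gripper_width: 0.227
gripper_force: 30.0
```

>>> {"fn": "servo_tool", "kwargs": {
  "slide": [
    [0, 0.015, 0],
    [0, 0.03, 0],
    [0, 0.045, 0],
    [0, 0.06, 0],
    [0, 0.075, 0]
  ],
  "spin": [0, 0, 0, 0, 0],
  "grip": [1, 1, 1, 1, 1]
}}

```text
time_s: 18.45
tcp_pos: [0.5004, -0.0825, 0.227]
ee_rot: [[0.987, -0.159, -0.0], [-0.159, -0.987, -0.0], [-0.0, 0.0, -1.0]]
wrist_force: [0.8, 0.2, -3.3]
gripper_width: 0.225
gripper_force: 30.0
```

>>> {"fn": "servo_tool", "kwargs": {
  "slide": [
    [0, 0.015, 0],
    [0, 0.03, 0],
    [0, 0.045, 0],
    [0, 0.06, 0],
    [0, 0.075, 0]
  ],
  "spin": [0, 0, 0, 0, 0],
  "grip": [1, 1, 1, 1, 1]
}}

```text
time_s: 18.87
tcp_pos: [0.4883, -0.1565, 0.227]
ee_rot: [[0.987, -0.159, -0.0], [-0.159, -0.987, -0.0], [-0.0, 0.0, -1.0]]
wrist_force: [0.2, -0.5, -3.6]
gripper_width: 0.228
gripper_force: 30.0
```

>>> {"fn": "servo_tool", "kwargs": {
  "slide": [
    [0, 0.014, 0],
    [0, 0.026, 0],
    [0, 0.036, 0],
    [0, 0.044, 0],
    [0, 0.05, 0]
  ],
  "spin": [0, 0, 0, 0, 0],
  "grip": [1, 1, 1, 1, 1]
}}

```text
time_s: 19.28
tcp_pos: [0.4807, -0.2054, 0.227]
ee_rot: [[0.987, -0.159, -0.0], [-0.159, -0.987, -0.0], [-0.0, 0.0, -1.0]]
wrist_force: [0.1, -0.1, -3.8]
gripper_width: 0.231
gripper_force: 30.0
```

>>> {"fn": "servo_tool", "kwargs": {
  "slide": [
    [0, 0.005, 0],
    [0, 0.01, 0],
    [0, 0.014, 0],
    [0, 0.016, 0],
    [0, 0.017, 0]
  ],
  "spin": [0, 0, 0, 0, 0],
  "grip": [1, 1, 1, 1, 1]
}}

```text
time_s: 19.7
tcp_pos: [0.4783, -0.2214, 0.227]
ee_rot: [[0.987, -0.159, 0.0], [-0.159, -0.987, -0.0], [0.0, -0.0, -1.0]]
wrist_force: [-1.0, 0.2, -3.9]
gripper_width: 0.226
gripper_force: 30.0
```

```bash
python3 - <<'E'
from h import *
d=capture('wrist'); cv2.imwrite('pics/w8.png',d['pixels'][:300]); capture('side'); capture('top')
s=st(); goal(.4783,-.2214,.228,-9.1)
show(['scoop_lip','scoop','pot','pot_rim'],['wrist','side','top'],tip_of,1)
show(['bush1'],['wrist','side'],tip_of,7)
E
```

```text
19.85 [ 0.4783 -0.2211  0.227 ] [[0.987, -0.159, 0.0], [-0.159, -0.987, 0.0], [-0.0, -0.0, -1.0]] F [ 0.9  0.2 -4.9] M [0.05 0.25 0.01] 0.22807202111119887 29.993034701328725
goal slide [ 0.      0.0003 -0.001 ] spin -0.03 yaw -9.13
scoop_lip wrist []
scoop_lip side [(0.66, [0.597, -0.237, 0.141])]
scoop_lip top [(0.82, [0.599, -0.24, 0.143])]
scoop wrist [(0.93, [0.54, -0.233, 0.138])]
scoop side [(0.72, [0.542, -0.235, 0.139])]
scoop top [(0.93, [0.547, -0.231, 0.14])]
pot wrist []
pot side [(0.6, [0.576, -0.243, 0.003])]
pot top [(0.9, [0.58, -0.24, 0.002])]
pot_rim wrist []
pot_rim side [(0.78, [0.577, -0.236, 0.076])]
pot_rim top [(0.72, [0.583, -0.24, 0.083])]
bush1 wrist [(0.79, [0.582, -0.241, 0.142]), (0.76, [0.548, -0.259, 0.14]), (0.65, [0.587, -0.21, 0.146])]
bush1 side [(0.59, [0.644, 0.052, 0.008]), (0.58, [0.584, -0.208, 0.141]), (0.49, [0.611, 0.132, -0.002]), (0.48, [0.581, -0.244, 0.138]), (0.47, [0.526, 0.119, -0.001]), (0.44, [0.547, -0.262, 0.139])]
```

View pics/w8.png

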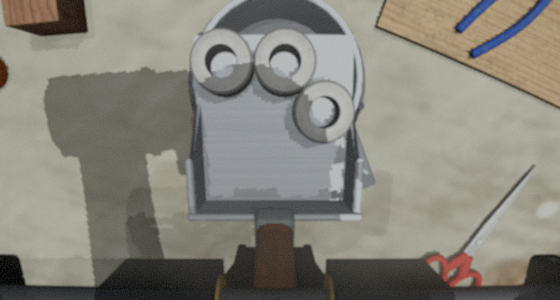

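>>> {"fn": "servo_tool", "kwargs": {
  "slide": [
    [0.002, 0, 0],
    [0.006, 0, 0.001],
    [0.012, 0.001, 0.002],
    [0.017, 0.001, 0.004],
    [0.02, 0.001, 0.005]
  ],
  "spin": [0, 0, 0, 0, 0],
  "grip": [1, 1, 1, 1, 1]
}}

```text
time_s: 20.97
tcp_pos: [0.4987, -0.2256, 0.2215]
ee_rot: [[0.987, -0.159, -0.0], [-0.159, -0.987, 0.0], [-0.0, 0.0, -1.0]]
wrist_force: [0.4, -0.5, -3.6]
gripper_width: 0.226
gripper_force: 30.0
```

>>> {"fn": "servo_tool", "kwargs": {
  "slide": [
    [0, 0, 0],
    [0, 0, 0],
    [0, 0, 0],
    [0, 0, 0],
    [0, 0, 0]
  ],
  "spin": [0, 0, 0, 0, 0],
  "grip": [0.9, 0.85, 0.83, 0.82, 0.81]
}}

```text
time_s: 21.38
tcp_pos: [0.4977, -0.2254, 0.2221]
ee_rot: [[0.987, -0.159, 0.0], [-0.159, -0.987, -0.0], [0.0, -0.0, -1.0]]
wrist_force: [0.4, -0.6, -2.8]
gripper_width: 0.229
gripper_force: 30.0
```

>>> {"fn": "servo_tool", "kwargs": {
  "slide": [
    [0, 0, 0],
    [0, 0, 0],
    [0, 0, 0],
    [0, 0, 0],
    [0, 0, 0]
  ],
  "spin": [0, 0, 0, 0, 0],
  "grip": [0.805, 0.8, 0.8, 0.795, 0.795]
}}

```text
time_s: 21.8
tcp_pos: [0.4978, -0.2254, 0.222]
ee_rot: [[0.987, -0.159, 0.0], [-0.159, -0.987, 0.0], [0.0, -0.0, -1.0]]
wrist_force: [-0.2, -0.5, -3.4]
gripper_width: 0.226
gripper_force: 30.0
```

>>> {"fn": "servo_tool", "kwargs": {
  "slide": [
    [0, 0, 0],
    [0, 0, 0],
    [0, 0, 0],
    [0, 0, 0],
    [0, 0, 0]
  ],
  "spin": [0, 0, 0, 0, 0],
  "grip": [0.79, 0.79, 0.785, 0.785, 0.785]
}}

```text
time_s: 22.22
tcp_pos: [0.4979, -0.2254, 0.222]
ee_rot: [[0.987, -0.159, -0.0], [-0.159, -0.987, -0.0], [-0.0, 0.0, -1.0]]
wrist_force: [-0.2, 0.7, -4.1]
gripper_width: 0.224
gripper_force: 30.0
```

>>> {"fn": "servo_tool", "kwargs": {
  "slide": [
    [0, 0, 0],
    [0, 0, 0],
    [0, 0, 0],
    [0, 0, 0],
    [0, 0, 0]
  ],
  "spin": [0, 0, 0, 0, 0],
  "grip": [0.782, 0.782, 0.78, 0.78, 0.78]
}}

```text
time_s: 22.63
tcp_pos: [0.4978, -0.2254, 0.222]
ee_rot: [[0.987, -0.159, -0.0], [-0.159, -0.987, 0.0], [-0.0, -0.0, -1.0]]
wrist_force: [-0.6, -1.0, -4.4]
gripper_width: 0.229
gripper_force: 29.0
```

>>> {"fn": "servo_tool", "kwargs": {
  "slide": [
    [0, 0, 0],
    [0, 0, 0],
    [0, 0, 0],
    [0, 0, 0],
    [0, 0, 0]
  ],
  "spin": [0, 0, 0, 0, 0],
  "grip": [0.779, 0.779, 0.778, 0.778, 0.778]
}}

```text
time_s: 23.05
tcp_pos: [0.4979, -0.2254, 0.222]
ee_rot: [[0.987, -0.159, 0.0], [-0.159, -0.987, -0.0], [0.0, 0.0, -1.0]]
wrist_force: [-0.8, -0.2, -3.3]
gripper_width: 0.229
gripper_force: 23.1
```

```bash
python3 - <<'E'
from h import *
capture('side'); s=st()
show(['scoop_lip'],['side'],tip_of,1)
E
```

```text
23.1 [ 0.4979 -0.2254  0.222 ] [[0.987, -0.159, 0.0], [-0.159, -0.987, 0.0], [0.0, -0.0, -1.0]] F [ 0.5  0.5 -3.5] M [ 0.01  0.25 -0.07] 0.23055817049375182 23.09623653651215
scoop_lip side [(0.84, [0.62, -0.247, 0.138])]
```

>>> {"fn": "servo_tool", "kwargs": {
  "slide": [
    [0, 0, 0],
    [0, 0, 0],
    [0, 0, 0],
    [0, 0, 0],
    [0, 0, 0]
  ],
  "spin": [0, 0, 0, 0, 0],
  "grip": [0.777, 0.777, 0.777, 0.776, 0.776]
}}

```text
time_s: 23.57
tcp_pos: [0.4979, -0.2254, 0.222]
ee_rot: [[0.987, -0.159, 0.0], [-0.159, -0.987, -0.0], [0.0, 0.0, -1.0]]
wrist_force: [1.2, 0.6, -2.6]
gripper_width: 0.227
gripper_force: 17.2
```

```bash
python3 - <<'E'
from h import *
capture('side'); s=st()
show(['scoop_lip'],['side'],tip_of,1)
E
```

```text
23.62 [ 0.4979 -0.2254  0.222 ] [[0.987, -0.159, 0.0], [-0.159, -0.987, -0.0], [0.0, 0.0, -1.0]] F [ 0.2  0.1 -4.4] M [-0.01  0.23  0.03] 0.2316480357401969 17.1886682335753
scoop_lip side [(0.86, [0.618, -0.244, 0.134])]
```

>>> {"fn": "servo_tool", "kwargs": {
  "slide": [
    [0, 0, 0],
    [0, 0, 0],
    [0, 0, 0],
    [0, 0, 0],
    [0, 0, 0]
  ],
  "spin": [0, 0, 0, 0, 0],
  "grip": [0.7755, 0.7755, 0.775, 0.775, 0.775]
}}

```text
time_s: 24.08
tcp_pos: [0.4978, -0.2254, 0.222]
ee_rot: [[0.987, -0.159, 0.0], [-0.159, -0.987, 0.0], [0.0, -0.0, -1.0]]
wrist_force: [0.1, -0.6, -2.6]
gripper_width: 0.228
gripper_force: 14.2
```

```bash
python3 - <<'E'
from h import *
capture('side'); s=st()
show(['scoop_lip'],['side'],tip_of,1)
E
```

```text
24.13 [ 0.4978 -0.2254  0.222 ] [[0.987, -0.159, -0.0], [-0.159, -0.987, 0.0], [-0.0, -0.0, -1.0]] F [ 0.3 -0.2 -4. ] M [0.03 0.26 0.  ] 0.22798728440015031 14.23527484643273
scoop_lip side [(0.7, [0.618, -0.244, 0.137])]
```

>>> {"fn": "servo_tool", "kwargs": {
  "slide": [
    [0, 0, 0],
    [0, 0, 0],
    [0, 0, 0],
    [0, 0, 0],
    [0, 0, 0]
  ],
  "spin": [0, 0, 0, 0, 0],
  "grip": [0.7745, 0.7745, 0.774, 0.774, 0.774]
}}

```text
time_s: 24.6
tcp_pos: [0.4978, -0.2254, 0.222]
ee_rot: [[0.987, -0.159, -0.0], [-0.159, -0.987, 0.0], [-0.0, -0.0, -1.0]]
wrist_force: [-0.9, -0.5, -3.5]
gripper_width: 0.229
gripper_force: 11.4
```

```bash
python3 - <<'E'
from h import *
capture('side'); s=st()
show(['scoop_lip'],['side'],tip_of,1)
E
```

```text
24.65 [ 0.4978 -0.2254  0.222 ] [[0.987, -0.159, -0.0], [-0.159, -0.987, 0.0], [-0.0, -0.0, -1.0]] F [-0.1 -0.3 -4.1] M [ 0.01  0.21 -0.02] 0.22921160793232243 11.382140183122829
scoop_lip side [(0.84, [0.607, -0.244, 0.123])]
```

>>> {"fn": "servo_tool", "kwargs": {
  "slide": [
    [0, 0, 0],
    [0, 0, 0],
    [0, 0, 0],
    [0, 0, 0],
    [0, 0, 0]
  ],
  "spin": [0, 0, 0, 0, 0],
  "grip": [0.7735, 0.7735, 0.7735, 0.7735, 0.7735]
}}

```text
time_s: 25.12
tcp_pos: [0.4979, -0.2254, 0.222]
ee_rot: [[0.987, -0.159, -0.0], [-0.159, -0.987, 0.0], [-0.0, -0.0, -1.0]]
wrist_force: [-0.4, -0.1, -3.7]
gripper_width: 0.233
gripper_force: 9.9
```

```bash
python3 - <<'E'
from h import *
capture('side'); s=st()
show(['scoop_lip'],['side'],tip_of,1)
E
```

```text
25.17 [ 0.4978 -0.2254  0.222 ] [[0.987, -0.159, 0.0], [-0.159, -0.987, 0.0], [0.0, -0.0, -1.0]] F [-0.4  0.5 -3.2] M [-0.04  0.19  0.  ] 0.22738896267213754 9.896317864477169
scoop_lip side [(0.67, [0.598, -0.242, 0.116])]
```

>>> {"fn": "servo_tool", "kwargs": {
  "slide": [
    [0, 0, 0.001],
    [0, 0, 0.002],
    [0, 0, 0.004],
    [0, 0, 0.005],
    [0, 0, 0.006]
  ],
  "spin": [0, 0, 0, 0, 0],
  "grip": [0.7735, 0.7735, 0.7732, 0.7732, 0.7732]
}}

```text
time_s: 25.63
tcp_pos: [0.4978, -0.2254, 0.2157]
ee_rot: [[0.987, -0.159, -0.0], [-0.159, -0.987, 0.0], [-0.0, -0.0, -1.0]]
wrist_force: [0.2, -0.3, -2.9]
gripper_width: 0.229
gripper_force: 9.0
```

```bash
python3 - <<'E'
from h import *
capture('side'); s=st()
show(['scoop_lip'],['side'],tip_of,1)
E
```

```text
25.68 [ 0.4977 -0.2254  0.2155] [[0.987, -0.159, -0.001], [-0.159, -0.987, 0.0], [-0.001, -0.0, -1.0]] F [-0.4 -1.  -3.7] M [ 0.07  0.22 -0.02] 0.2249679473082183 9.003409739525523
scoop_lip side [(0.68, [0.593, -0.242, 0.103])]
```

>>> {"fn": "servo_tool", "kwargs": {
  "slide": [
    [0, 0, 0],
    [0, 0, 0],
    [0, 0, 0],
    [0, 0, 0],
    [0, 0, 0]
  ],
  "spin": [0, 0, 0, 0, 0],
  "grip": [0.773, 0.773, 0.773, 0.773, 0.773]
}}

```text
time_s: 26.15
tcp_pos: [0.4979, -0.2254, 0.2161]
ee_rot: [[0.987, -0.159, 0.0], [-0.159, -0.987, -0.0], [0.0, -0.0, -1.0]]
wrist_force: [-0.0, 0.1, -3.8]
gripper_width: 0.233
gripper_force: 8.4
```

```bash
python3 - <<'E'
from h import *
capture('side'); s=st()
show(['scoop_lip'],['side'],tip_of,1)
E
```

```text
26.2 [ 0.4979 -0.2254  0.216 ] [[0.987, -0.159, 0.0], [-0.159, -0.987, -0.0], [0.0, 0.0, -1.0]] F [-0.2 -0.  -3.4] M [-0.03  0.16  0.05] 0.23234302576986313 8.408621852577198
scoop_lip side [(0.66, [0.588, -0.243, 0.098])]
```

>>> {"fn": "servo_tool", "kwargs": {
  "slide": [
    [0, 0, 0],
    [0, 0, 0],
    [0, 0, 0],
    [0, 0, 0],
    [0, 0, 0]
  ],
  "spin": [0, 0, 0, 0, 0],
  "grip": [0.7728, 0.7728, 0.7728, 0.7728, 0.7728]
}}

```text
time_s: 26.67
tcp_pos: [0.4978, -0.2254, 0.216]
ee_rot: [[0.987, -0.159, -0.0], [-0.159, -0.987, -0.0], [-0.0, 0.0, -1.0]]
wrist_force: [0.4, 1.1, -3.2]
gripper_width: 0.233
gripper_force: 7.8
```

```bash
python3 - <<'E'
from h import *
capture('side'); s=st()
show(['scoop_lip'],['side'],tip_of,1)
E
```

```text
26.72 [ 0.4978 -0.2255  0.216 ] [[0.987, -0.159, -0.0], [-0.159, -0.987, -0.0], [-0.0, 0.0, -1.0]] F [ 0.1  0.1 -3.1] M [ 0.01  0.18 -0.02] 0.22791170655079357 7.813245852448745
scoop_lip side [(0.74, [0.588, -0.24, 0.096])]
```

>>> {"fn": "servo_tool", "kwargs": {
  "slide": [
    [0, 0, 0],
    [0, 0, 0],
    [0, 0, 0],
    [0, 0, 0],
    [0, 0, 0]
  ],
  "spin": [0, 0, 0, 0, 0],
  "grip": [0.7726, 0.7726, 0.7726, 0.7726, 0.7726]
}}

```text
time_s: 27.18
tcp_pos: [0.4979, -0.2254, 0.216]
ee_rot: [[0.987, -0.159, 0.0], [-0.159, -0.987, 0.0], [0.0, -0.0, -1.0]]
wrist_force: [-0.0, -0.5, -3.8]
gripper_width: 0.227
gripper_force: 7.2
```

```bash
python3 - <<'E'
from h import *
capture('side'); s=st()
show(['scoop_lip'],['side'],tip_of,1)
E
```

```text
27.23 [ 0.4979 -0.2254  0.216 ] [[0.987, -0.159, 0.0], [-0.159, -0.987, -0.0], [0.0, 0.0, -1.0]] F [ 0.2  0.9 -3.6] M [-0.03  0.22  0.02] 0.2266452150831421 7.218834560917458
scoop_lip side [(0.6, [0.587, -0.243, 0.097])]
```

>>> {"fn": "servo_tool", "kwargs": {
  "slide": [
    [0, 0, 0],
    [0, 0, 0],
    [0, 0, 0],
    [0, 0, 0],
    [0, 0, 0]
  ],
  "spin": [0, 0, 0, 0, 0],
  "grip": [0.7724, 0.7724, 0.7724, 0.7722, 0.7722]
}}

```text
time_s: 27.7
tcp_pos: [0.4982, -0.2256, 0.2164]
ee_rot: [[0.987, -0.159, 0.001], [-0.159, -0.987, -0.0], [0.001, 0.0, -1.0]]
wrist_force: [0.4, -0.5, -1.8]
gripper_width: 0.233
gripper_force: 6.0
```

```bash
python3 - <<'E'
from h import *
capture('side'); s=st()
show(['scoop_lip'],['side'],tip_of,1)
show(['bush1'],['side'],tip_of,5)
E
```

```text
27.75 [ 0.4982 -0.2256  0.2164] [[0.987, -0.159, 0.001], [-0.159, -0.987, -0.0], [0.001, 0.0, -1.0]] F [ 0.3 -0.8 -2.5] M [-0.04 -0.01 -0.03] 0.22926702278991135 6.038330884912284
scoop_lip side [(0.67, [0.58, -0.233, 0.078])]
bush1 side [(0.79, [0.613, 0.385, 0.001]), (0.73, [0.61, 0.13, 0.001]), (0.71, [0.527, 0.121, -0.005]), (0.57, [0.648, 0.054, 0.001]), (0.49, [0.527, -0.257, 0.094])]
```

>>> {"fn": "servo_tool", "kwargs": {
  "slide": [
    [0, 0, 0],
    [0, 0, 0],
    [0, 0, 0],
    [0, 0, 0],
    [0, 0, 0]
  ],
  "spin": [0, 0, 0, 0, 0],
  "grip": [0.772, 0.772, 0.772, 0.772, 0.772]
}}

```text
time_s: 28.27
tcp_pos: [0.4979, -0.2255, 0.2161]
ee_rot: [[0.987, -0.159, 0.0], [-0.159, -0.987, -0.0], [0.0, 0.0, -1.0]]
wrist_force: [-0.6, -0.3, -1.7]
gripper_width: 0.231
gripper_force: 5.4
```

```bash
python3 - <<'E'
from h import *
capture('side'); s=st()
show(['scoop_lip'],['side'],tip_of,1)
E
```

```text
28.32 [ 0.4979 -0.2255  0.2161] [[0.987, -0.159, 0.0], [-0.159, -0.987, -0.0], [0.0, 0.0, -1.0]] F [-0.6 -0.  -1. ] M [-0.05 -0.06  0.01] 0.22841649309019615 5.436721454170765
scoop_lip side [(0.81, [0.561, -0.238, 0.078])]
```

>>> {"fn": "servo_tool", "kwargs": {
  "slide": [
    [0, 0, 0],
    [0, 0, 0],
    [0, 0, 0],
    [0, 0, -0.003],
    [0, 0, -0.008]
  ],
  "spin": [0, 0, 0, 0, 0],
  "grip": [1, 1, 1, 1, 1]
}}

```text
time_s: 28.78
tcp_pos: [0.4975, -0.2254, 0.2237]
ee_rot: [[0.987, -0.159, -0.001], [-0.159, -0.987, 0.0], [-0.001, -0.0, -1.0]]
wrist_force: [-0.2, -0.1, -1.8]
gripper_width: 0.227
gripper_force: 30.0
```

```bash
python3 - <<'E'
from h import *
d=capture('wrist'); e=capture('top'); f=capture('side'); s=st()
a=cv2.resize(d['pixels'][:260],None,fx=.7,fy=.7); b=cv2.resize(e['pixels'][170:290,340:460],(400,400)); c=cv2.resize(f['pixels'][100:220,250:390],(400,343))
o=np.zeros((590,800,3),np.uint8); o[:182,:392]=a; o[:400,400:]=b; o[190:533,:400]=c; cv2.imwrite('pics/m9.png',o)
show(['scoop_lip','scoop'],['side'],tip_of,1)
show(['bush1'],['side','top','wrist'],tip_of,8)
E
```

```text
28.93 [ 0.4983 -0.2255  0.2248] [[0.987, -0.159, 0.002], [-0.159, -0.987, -0.0], [0.002, 0.0, -1.0]] F [-0.8 -0.5 -1.9] M [-0.05  0.02 -0.02] 0.22686488698503557 30.000010498333722
scoop_lip side [(0.87, [0.562, -0.237, 0.088])]
scoop side [(0.87, [0.514, -0.23, 0.114])]
bush1 side [(0.76, [0.61, 0.385, 0.003]), (0.74, [0.612, 0.131, -0.004]), (0.59, [0.57, -0.278, 0.016]), (0.59, [0.644, 0.053, 0.004]), (0.47, [0.531, 0.123, -0.003]), (0.46, [0.605, -0.243, 0.039])]
bush1 top [(0.68, [0.614, 0.38, 0.001]), (0.66, [0.606, -0.209, 0.041]), (0.63, [0.57, -0.281, 0.018]), (0.6, [0.603, -0.244, 0.039]), (0.57, [0.526, 0.118, -0.005]), (0.42, [0.614, 0.132, -0.002]), (0.41, [0.645, 0.052, -0.0])]
bush1 wrist [(0.81, [0.609, -0.209, 0.042]), (0.68, [0.57, -0.274, 0.014]), (0.61, [0.608, -0.248, 0.04])]
```

View pics/m9.png

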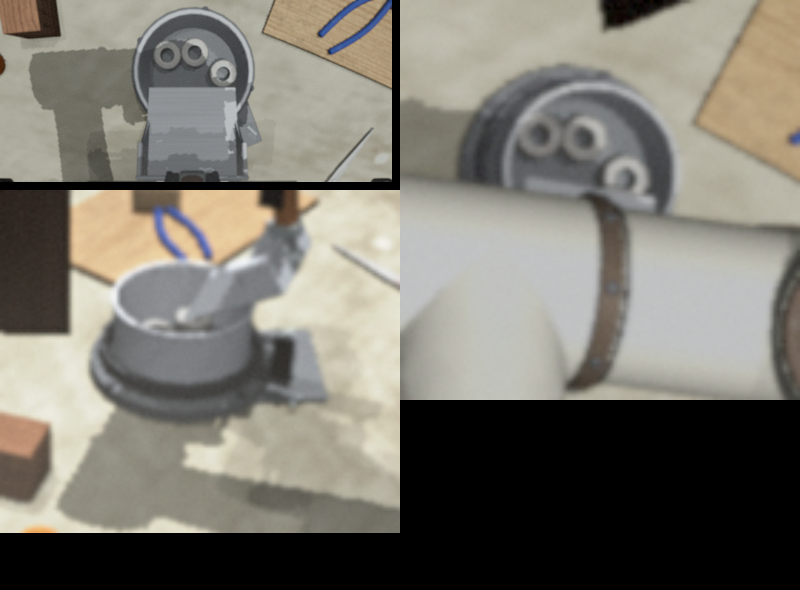

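>>> {"fn": "servo_tool", "kwargs": {
  "slide": [
    [0, 0, -0.008],
    [0, 0, -0.02],
    [0, 0, -0.03],
    [0, -0.005, -0.03],
    [0, -0.015, -0.03]
  ],
  "spin": [0, 0, 0, 0, 0],
  "grip": [1, 1, 1, 1, 1]
}}

```text
time_s: 29.6
tcp_pos: [0.5005, -0.2107, 0.2548]
ee_rot: [[0.987, -0.16, 0.002], [-0.16, -0.987, -0.0], [0.002, -0.0, -1.0]]
wrist_force: [0.9, -0.1, -2.2]
gripper_width: 0.229
gripper_force: 30.0
```

>>> {"fn": "servo_tool", "kwargs": {
  "slide": [
    [-0.002, -0.018, 0],
    [-0.004, -0.04, 0],
    [-0.006, -0.065, 0],
    [-0.008, -0.09, 0],
    [-0.01, -0.115, 0]
  ],
  "spin": [0, 0, 0, 0, 0],
  "grip": [1, 1, 1, 1, 1]
}}

```text
time_s: 30.02
tcp_pos: [0.5081, -0.0936, 0.2533]
ee_rot: [[0.987, -0.159, -0.001], [-0.159, -0.987, 0.0], [-0.001, -0.0, -1.0]]
wrist_force: [0.3, -0.1, -1.8]
gripper_width: 0.223
gripper_force: 30.0
```

>>> {"fn": "servo_tool", "kwargs": {
  "slide": [
    [-0.002, -0.025, 0.015],
    [-0.004, -0.05, 0.035],
    [-0.006, -0.07, 0.055],
    [-0.008, -0.085, 0.075],
    [-0.011, -0.095, 0.09]
  ],
  "spin": [0, 0, 0, 0, 0],
  "grip": [1, 1, 1, 1, 1]
}}

```text
time_s: 30.43
tcp_pos: [0.5118, 0.0022, 0.1619]
ee_rot: [[0.988, -0.157, -0.002], [-0.157, -0.988, -0.0], [-0.002, 0.0, -1.0]]
wrist_force: [0.3, 0.2, -1.8]
gripper_width: 0.229
gripper_force: 30.0
```

>>> {"fn": "servo_tool", "kwargs": {
  "slide": [
    [0, 0, 0.005],
    [0, 0, 0.01],
    [0, 0, 0.014],
    [0, 0, 0.016],
    [0, 0, 0.017]
  ],
  "spin": [0, 0, 0, 0, 0],
  "grip": [1, 1, 1, 0.9, 0.8]
}}

```text
time_s: 30.85
tcp_pos: [0.5131, -0.0004, 0.1473]
ee_rot: [[0.987, -0.16, 0.001], [-0.16, -0.987, 0.0], [0.001, -0.0, -1.0]]
wrist_force: [0.8, -0.5, -1.8]
gripper_width: 0.224
gripper_force: 30.0
```

```bash
python3 - <<'E'
from h import *
capture('side'); s=st(); goal(.513,.0,.140,-9.1)
show(['scoop_lip','scoop'],['side'],tip_of,1)
E
```

```text
30.9 [ 5.131e-01 -4.000e-04  1.472e-01] [[0.987, -0.16, 0.001], [-0.16, -0.987, 0.0], [0.001, -0.0, -1.0]] F [-0.6  0.3 -0.5] M [-0.06 -0.01  0.06] 0.229630570833811 29.99989347299561
goal slide [-0.0002 -0.0004  0.0072] spin -0.1 yaw -9.2
scoop_lip side [(0.83, [0.575, -0.014, 0.011])]
scoop side [(0.82, [0.532, -0.002, 0.031])]
```

>>> {"fn": "servo_tool", "kwargs": {
  "slide": [
    [0, 0, 0.004],
    [0, 0, 0.009],
    [-0.004, 0, 0.013],
    [-0.008, 0, 0.017],
    [-0.012, 0, 0.021]
  ],
  "spin": [0, 0, 0, 0, 0],
  "grip": [0.776, 0.776, 0.776, 0.776, 0.776]
}}

```text
time_s: 31.42
tcp_pos: [0.5012, 0.0019, 0.1279]
ee_rot: [[0.987, -0.158, 0.002], [-0.158, -0.987, -0.0], [0.002, -0.0, -1.0]]
wrist_force: [-5.0, 1.4, 11.9]
gripper_width: 0.226
gripper_force: 16.9
```

>>> {"fn": "servo_tool", "kwargs": {
  "slide": [
    [-0.004, 0, 0.004],
    [-0.008, 0, 0.008],
    [-0.012, 0, 0.012],
    [-0.016, 0, 0.016],
    [-0.02, 0, 0.019]
  ],
  "spin": [0, 0, 0, 0, 0],
  "grip": [0.776, 0.776, 0.776, 0.776, 0.776]
}}

```text
time_s: 31.83
tcp_pos: [0.4819, 0.0052, 0.1075]
ee_rot: [[0.987, -0.158, 0.003], [-0.158, -0.987, 0.0], [0.002, -0.001, -1.0]]
wrist_force: [0.0, -0.0, 0.8]
gripper_width: 0.226
gripper_force: 16.7
```

```bash
python3 - <<'E'
from h import *
capture('side'); s=st()
show(['scoop_lip','scoop'],['side'],tip_of,1)
E
```

```text
31.88 [0.481  0.0052 0.1069] [[0.987, -0.159, 0.001], [-0.159, -0.987, 0.0], [0.001, -0.001, -1.0]] F [0.3 1.4 0.7] M [-0.01 -0.31 -0.  ] 0.22837215938387276 16.686913581797853
scoop_lip side [(0.95, [0.576, -0.012, 0.002])]
scoop side [(0.74, [0.529, -0.002, 0.01])]
```

>>> {"fn": "servo_tool", "kwargs": {
  "slide": [
    [-0.004, 0, 0.004],
    [-0.008, 0, 0.008],
    [-0.012, 0, 0.012],
    [-0.015, 0, 0.016],
    [-0.017, 0, 0.019]
  ],
  "spin": [0, 0, 0, 0, 0],
  "grip": [0.776, 0.776, 0.776, 0.776, 0.776]
}}

```text
time_s: 32.4
tcp_pos: [0.4641, 0.0079, 0.0874]
ee_rot: [[0.987, -0.159, -0.0], [-0.159, -0.987, 0.0], [-0.0, -0.0, -1.0]]
wrist_force: [-0.9, -0.4, 1.1]
gripper_width: 0.232
gripper_force: 16.6
```

>>> {"fn": "servo_tool", "kwargs": {
  "slide": [
    [0, 0, 0.001],
    [0, 0, 0.002],
    [0, 0, 0.003],
    [0, 0, 0.003],
    [0, 0, 0.003]
  ],
  "spin": [0, 0, 0, 0, 0],
  "grip": [0.776, 0.776, 0.776, 0.774, 0.774]
}}

```text
time_s: 32.82
tcp_pos: [0.4639, 0.0079, 0.0865]
ee_rot: [[0.987, -0.158, -0.001], [-0.158, -0.987, -0.001], [-0.001, 0.001, -1.0]]
wrist_force: [-6.0, 2.9, 16.4]
gripper_width: 0.226
gripper_force: 10.9
```

```bash
python3 - <<'E'
from h import *
capture('side'); s=st()
show(['scoop_lip','scoop','scoop_grip'],['side'],tip_of,1)
E
```

```text
32.87 [0.4639 0.0079 0.0865] [[0.987, -0.158, -0.001], [-0.158, -0.987, -0.001], [-0.001, 0.001, -1.0]] F [-5.1  1.4 17.5] M [0.77 1.69 0.06] 0.23191270491680993 10.916470378979284
scoop_lip side [(0.94, [0.578, -0.012, 0.002])]
scoop side [(0.78, [0.526, -0.001, -0.003])]
scoop_grip side [(0.71, [0.457, 0.012, 0.084])]
```

>>> {"fn": "servo_tool", "kwargs": {
  "slide": [
    [0, 0, -0.001],
    [0, 0, -0.0025],
    [0, 0, -0.0025],
    [0, 0, -0.0025],
    [0, 0, -0.0025]
  ],
  "spin": [0, 0, 0, 0, 0],
  "grip": [0.772, 0.765, 0.74, 0.6, 0.4]
}}

```text
time_s: 33.43
tcp_pos: [0.4641, 0.0076, 0.087]
ee_rot: [[0.987, -0.159, -0.001], [-0.159, -0.987, -0.0], [-0.001, 0.001, -1.0]]
wrist_force: [0.3, 0.8, 0.6]
gripper_width: 0.336
gripper_force: 0.0
```

>>> {"fn": "servo_tool", "kwargs": {
  "slide": [
    [0, 0, 0],
    [0, 0, -0.005],
    [0, 0, -0.02],
    [0, 0, -0.045],
    [0, 0, -0.07]
  ],
  "spin": [0, 0, 0, 0, 0],
  "grip": [0.3, 0.3, 0.3, 0.3, 0.3]
}}

```text
time_s: 33.85
tcp_pos: [0.4639, 0.0076, 0.158]
ee_rot: [[0.987, -0.159, -0.002], [-0.159, -0.987, -0.001], [-0.002, 0.001, -1.0]]
wrist_force: [1.1, 0.4, 0.2]
gripper_width: 0.669
gripper_force: 0.0
```

```bash
python3 - <<'E'
from h import *
d=capture('wrist'); d=capture('side'); W=cloud(d); s=st()
show(['scoop_lip','scoop','scoop_grip','collar_tab','pot'],['side','wrist'],tip_of,1)
t=(d['depth']>0)&(abs(W[...,0]-.477)<.035)&(abs(W[...,1]+.203)<.04)&(W[...,2]>.045)&(W[...,2]<.08)
print('tab',t.sum(),W[t].mean(0).round(4),W[t].min(0).round(3),W[t].max(0).round(3))
m=(d['depth']>0)&(W[...,0]>.515)&(W[...,0]<.57)&(abs(W[...,1]+.004)<.035)&(W[...,2]<.03)&(W[...,2]>-.01)
p=W[m]; k=np.linalg.lstsq(np.c_[p[:,:2],np.ones(len(p))],p[:,2],rcond=None)[0]; print('pan slope deg',np.degrees(k[:2]).round(2),'z',p[:,2].mean().round(4))
E
```

```text
33.95 [0.4672 0.0085 0.1616] [[0.987, -0.158, 0.009], [-0.158, -0.987, 0.002], [0.008, -0.004, -1.0]] F [0.2 0.4 0.3] M [ 0.03 -0.05 -0.01] 0.6832658206673536 0.0
scoop_lip side [(0.93, [0.577, -0.012, 0.006])]
scoop_lip wrist [(0.58, [0.58, -0.008, -0.004])]
scoop side [(0.75, [0.527, -0.002, -0.002])]
scoop wrist [(0.8, [0.523, -0.006, -0.002])]
scoop_grip side [(0.9, [0.453, 0.01, 0.08])]
scoop_grip wrist [(0.94, [0.456, 0.007, 0.084])]
collar_tab side []
collar_tab wrist []
pot side [(0.71, [0.575, -0.242, 0.001])]
pot wrist [(0.83, [0.574, -0.239, -0.002])]<stdin>:5: RuntimeWarning: Mean of empty slice.
  ret = um.true_divide(
Traceback (most recent call last):
ValueError: zero-size array to reduction operation minimum which has no identity
```

>>> {"fn": "servo_tool", "kwargs": {
  "slide": [
    [0.008, 0.025, -0.005],
    [0.022, 0.06, -0.005],
    [0.036, 0.1, -0.005],
    [0.05, 0.14, -0.005],
    [0.058, 0.177, -0.005]
  ],
  "spin": [5, 11, 17, 23, 28],
  "grip": [1, 1, 1, 1, 1]
}}

```text
time_s: 34.87
tcp_pos: [0.4944, -0.1781, 0.1624]
ee_rot: [[0.795, -0.607, 0.0], [-0.607, -0.795, -0.0], [0.001, -0.0, -1.0]]
wrist_force: [0.3, 0.2, 0.4]
gripper_width: 0.407
gripper_force: 0.0
```

>>> {"fn": "servo_tool", "kwargs": {
  "slide": [
    [0, 0, 0],
    [0, 0, 0],
    [0, 0, 0],
    [0, 0, 0],
    [0, 0, 0]
  ],
  "spin": [0, 0, 0, 0, 0],
  "grip": [1, 1, 1, 1, 1]
}}

```text
time_s: 35.28
tcp_pos: [0.4936, -0.175, 0.1626]
ee_rot: [[0.799, -0.602, -0.0], [-0.602, -0.799, 0.0], [-0.0, 0.0, -1.0]]
wrist_force: [-0.8, 0.2, -0.2]
gripper_width: 0.046
gripper_force: 0.0
```

```bash
python3 - <<'E'
from h import *
capture('wrist');d=capture('side'); W=cloud(d); e=capture('top'); V=cloud(e); s=st(); goal(.4929,-.1764,.07,-37)
show(['collar_tab'],['side','wrist','top'],tip_of,2)
for X,dd in((W,d),(V,e)):
    t=(dd['depth']>0)&(abs(X[...,0]-.477)<.035)&(abs(X[...,1]+.203)<.04)&(X[...,2]>.045)&(X[...,2]<.075)
    if t.sum(): print('tab',t.sum(),X[t].mean(0).round(4),X[t].min(0).round(3),X[t].max(0).round(3))
    m=(dd['depth']>0)&(X[...,0]>.515)&(X[...,0]<.57)&(abs(X[...,1]+.004)<.035)&(X[...,2]<.03)&(X[...,2]>-.01)
    p=X[m]
    if len(p)>30: k=np.linalg.lstsq(np.c_[p[:,:2],np.ones(len(p))],p[:,2],rcond=None)[0]; print('pan slope deg',np.degrees(k[:2]).round(2),'z',p[:,2].mean().round(4))
show(['scoop_grip','scoop_lip'],['top','side'],tip_of,1)
E
```

```text
35.43 [ 0.4938 -0.1751  0.1627] [[0.798, -0.602, 0.0], [-0.602, -0.798, -0.0], [0.0, -0.0, -1.0]] F [-0.3 -0.4  0.1] M [0.   0.03 0.04] 0.012067632779451361 0.0
goal slide [0.     0.0015 0.0927] spin -0.03 yaw -37.03
collar_tab side [(0.78, [0.476, -0.208, 0.053])]
collar_tab wrist [(0.86, [0.475, -0.204, 0.054]), (0.63, [0.522, -0.003, 0.0])]
collar_tab top [(0.58, [0.724, -0.043, 0.0]), (0.26, [0.748, 0.074, 0.002])]
tab 93 [ 0.4802 -0.2047  0.0606] [ 0.466 -0.241  0.045] [ 0.512 -0.195  0.073]
pan slope deg [-1.32  0.63] z 0.0031
pan slope deg [-1.77  0.29] z 0.0012
scoop_grip top []
scoop_grip side [(0.94, [0.458, 0.009, 0.084])]
scoop_lip top [(0.68, [0.576, -0.012, -0.0])]
scoop_lip side [(0.76, [0.578, -0.009, 0.002])]
```

>>> {"fn": "servo_tool", "kwargs": {
  "slide": [
    [0, 0, 0.015],
    [0, 0, 0.035],
    [0, 0, 0.06],
    [0, 0, 0.082],
    [0, 0, 0.0925]
  ],
  "spin": [0, 0, 0, 0, 0],
  "grip": [1, 1, 1, 1, 1]
}}

```text
time_s: 36.2
tcp_pos: [0.492, -0.176, 0.0674]
ee_rot: [[0.797, -0.604, -0.004], [-0.604, -0.797, 0.001], [-0.004, 0.002, -1.0]]
wrist_force: [0.8, -0.5, -0.3]
gripper_width: 0.005
gripper_force: 0.0
```

```bash
python3 - <<'E'
from h import *
s=st()
# arc about pot centre in tool axes of start pose: centre at tool (+r,0) when yaw=theta-180
r=.104
for a in (2.5,5,7.5,10,12.5): 
    t=np.radians(a); print(a, np.round([r-r*np.cos(t), r*np.sin(t)],4))
p=np.array(s['tcp_pos'])[:2]-[.576,-.239]; print(np.hypot(*p),np.degrees(np.arctan2(p[1],p[0])))
E
```

```text
36.2 [ 0.492  -0.176   0.0674] [[0.797, -0.604, -0.004], [-0.604, -0.797, 0.001], [-0.004, 0.002, -1.0]] F [ 0.8 -0.5 -0.3] M [0.04 0.06 0.04] 0.00544604249381636 0.0
2.5 [0.0001 0.0045]
5 [0.0004 0.0091]
7.5 [0.0009 0.0136]
10 [0.0016 0.0181]
12.5 [0.0025 0.0225]
0.10500922359555273 143.1340504577308
```

>>> {"fn": "servo_tool", "kwargs": {
  "slide": [
    [0.0001, 0.0036, 0],
    [0.0003, 0.0073, 0],
    [0.0006, 0.0109, 0],
    [0.001, 0.0145, 0],
    [0.0016, 0.0181, 0]
  ],
  "spin": [-2, -4, -6, -8, -10],
  "grip": [1, 1, 1, 1, 1]
}}

```text
time_s: 36.62
tcp_pos: [0.484, -0.1917, 0.0699]
ee_rot: [[0.891, -0.455, 0.0], [-0.455, -0.891, 0.0], [-0.0, -0.0, -1.0]]
wrist_force: [0.4, 3.7, -0.6]
gripper_width: 0.008
gripper_force: 1.2
```

>>> {"fn": "servo_tool", "kwargs": {
  "slide": [
    [0.0001, 0.0036, 0],
    [0.0003, 0.0073, 0],
    [0.0006, 0.0109, 0],
    [0.001, 0.0145, 0],
    [0.0016, 0.0181, 0]
  ],
  "spin": [-2, -4, -6, -8, -10],
  "grip": [1, 1, 1, 1, 1]
}}

```text
time_s: 37.03
tcp_pos: [0.4771, -0.208, 0.0698]
ee_rot: [[0.956, -0.293, -0.0], [-0.293, -0.956, 0.001], [-0.0, -0.001, -1.0]]
wrist_force: [-0.1, 3.0, -0.6]
gripper_width: 0.004
gripper_force: 1.3
```

>>> {"fn": "servo_tool", "kwargs": {
  "slide": [
    [0.0001, 0.0036, 0],
    [0.0003, 0.0073, 0],
    [0.0006, 0.0109, 0],
    [0.001, 0.0145, 0],
    [0.0016, 0.0181, 0]
  ],
  "spin": [-2, -4, -6, -8, -10],
  "grip": [1, 1, 1, 1, 1]
}}

```text
time_s: 37.45
tcp_pos: [0.4731, -0.2258, 0.0697]
ee_rot: [[0.992, -0.123, -0.001], [-0.123, -0.992, 0.001], [-0.001, -0.001, -1.0]]
wrist_force: [1.0, 3.3, -0.5]
gripper_width: 0.006
gripper_force: 1.4
```

>>> {"fn": "servo_tool", "kwargs": {
  "slide": [
    [0.0001, 0.0036, 0],
    [0.0003, 0.0073, 0],
    [0.0006, 0.0109, 0],
    [0.001, 0.0145, 0],
    [0.0016, 0.0181, 0]
  ],
  "spin": [-2, -4, -6, -8, -10],
  "grip": [1, 1, 1, 1, 1]
}}

```text
time_s: 37.87
tcp_pos: [0.4723, -0.2439, 0.0697]
ee_rot: [[0.999, 0.051, -0.001], [0.051, -0.999, 0.001], [-0.001, -0.001, -1.0]]
wrist_force: [-0.9, 2.2, 0.5]
gripper_width: 0.007
gripper_force: 1.4
```

>>> {"fn": "servo_tool", "kwargs": {
  "slide": [
    [0.0001, 0.0036, 0],
    [0.0003, 0.0073, 0],
    [0.0006, 0.0109, 0],
    [0.001, 0.0145, 0],
    [0.0016, 0.0181, 0]
  ],
  "spin": [-2, -4, -6, -8, -10],
  "grip": [1, 1, 1, 1, 1]
}}

```text
time_s: 38.28
tcp_pos: [0.4746, -0.2619, 0.0697]
ee_rot: [[0.975, 0.224, -0.001], [0.224, -0.975, 0.001], [-0.001, -0.001, -1.0]]
wrist_force: [0.2, 2.0, 0.9]
gripper_width: 0.003
gripper_force: 1.4
```

```bash
python3 - <<'E'
from h import *
s=st(); p=np.array(s['tcp_pos'])[:2]-[.576,-.239]; print(np.hypot(*p),np.degrees(np.arctan2(p[1],p[0]))); goal(*s['tcp_pos'],0)
capture('side'); capture('wrist'); show(['collar_tab'],['side','wrist'],tip_of,1)
E
```

```text
38.28 [ 0.4746 -0.2619  0.0697] [[0.975, 0.224, -0.001], [0.224, -0.975, 0.001], [-0.001, -0.001, -1.0]] F [0.2 2.  0.9] M [0.76 0.1  0.05] 0.0025788527934893462 1.442583587486297
0.10393309704507027 -167.27620929408883
goal slide [0. 0. 0.] spin 12.94 yaw 12.94
collar_tab side [(0.58, [0.479, -0.278, 0.052])]
collar_tab wrist [(0.86, [0.478, -0.279, 0.051])]
```

>>> {"fn": "servo_tool", "kwargs": {
  "slide": [
    [0.0001, 0.0036, 0],
    [0.0003, 0.0073, 0],
    [0.0006, 0.0109, 0],
    [0.0007, 0.0118, 0],
    [0.0008, 0.0127, 0]
  ],
  "spin": [-2, -4, -6, -6.5, -7],
  "grip": [1, 1, 1, 1, 1]
}}

```text
time_s: 38.9
tcp_pos: [0.4782, -0.2742, 0.0697]
ee_rot: [[0.941, 0.339, -0.001], [0.339, -0.941, 0.001], [-0.001, -0.001, -1.0]]
wrist_force: [-1.2, 1.4, -0.1]
gripper_width: 0.004
gripper_force: 1.3
```

>>> {"fn": "servo_tool", "kwargs": {
  "slide": [
    [0, 0.0009, 0],
    [0, 0.0018, 0],
    [0.0001, 0.0027, 0],
    [0.0001, 0.0036, 0],
    [0.0002, 0.0045, 0]
  ],
  "spin": [-0.5, -1, -1.5, -2, -2.5],
  "grip": [1, 1, 1, 1, 1]
}}

```text
time_s: 39.32
tcp_pos: [0.48, -0.2787, 0.0698]
ee_rot: [[0.925, 0.381, -0.001], [0.381, -0.925, 0.0], [-0.001, -0.001, -1.0]]
wrist_force: [-3.9, 2.2, 0.1]
gripper_width: 0.004
gripper_force: 1.2
```

>>> {"fn": "servo_tool", "kwargs": {
  "slide": [
    [0, 0.0009, 0],
    [0, 0.0018, 0],
    [0.0001, 0.0027, 0],
    [0.0001, 0.0036, 0],
    [0.0002, 0.0045, 0]
  ],
  "spin": [-0.5, -1, -1.5, -2, -2.5],
  "grip": [1, 1, 1, 1, 1]
}}

```text
time_s: 39.73
tcp_pos: [0.4823, -0.2829, 0.0699]
ee_rot: [[0.907, 0.421, -0.0], [0.421, -0.907, 0.0], [-0.0, -0.0, -1.0]]
wrist_force: [-2.9, 1.8, -0.0]
gripper_width: 0.006
gripper_force: 1.2
```

>>> {"fn": "servo_tool", "kwargs": {
  "slide": [
    [0, 0.0009, 0],
    [0, 0.0018, 0],
    [0.0001, 0.0027, 0],
    [0.0001, 0.0036, 0],
    [0.0002, 0.0045, 0]
  ],
  "spin": [-0.5, -1, -1.5, -2, -2.5],
  "grip": [1, 1, 1, 1, 1]
}}

```text
time_s: 40.15
tcp_pos: [0.4845, -0.2869, 0.07]
ee_rot: [[0.888, 0.46, -0.0], [0.46, -0.888, -0.0], [-0.0, 0.0, -1.0]]
wrist_force: [-3.8, 1.2, 0.1]
gripper_width: 0.003
gripper_force: 1.2
```

>>> {"fn": "servo_tool", "kwargs": {
  "slide": [
    [0, 0.0009, 0],
    [0, 0.0018, 0],
    [0.0001, 0.0027, 0],
    [0.0001, 0.0027, 0],
    [0.0001, 0.0027, 0]
  ],
  "spin": [-0.5, -1, -1.5, -1.5, -1.5],
  "grip": [1, 1, 1, 1, 1]
}}

```text
time_s: 40.57
tcp_pos: [0.486, -0.2892, 0.0701]
ee_rot: [[0.876, 0.483, 0.001], [0.483, -0.876, -0.0], [0.0, 0.0, -1.0]]
wrist_force: [-2.9, -0.4, 0.1]
gripper_width: 0.005
gripper_force: 1.0
```

```bash
python3 - <<'E'
from h import *
d=capture('side'); e=capture('wrist'); s=st(); show(['collar_tab','pot'],['side','wrist'],tip_of,2)
W=cloud(d)
t=(d['depth']>0)&(W[...,0]>.455)&(W[...,0]<.54)&(W[...,1]>-.36)&(W[...,1]<-.285)&(W[...,2]>.04)&(W[...,2]<.072)
p=W[t]; g=d['pixels'][t].mean(1); print(len(p), p[g<70].mean(0).round(4) if (g<70).any() else '', (g<70).sum())
E
```

```text
40.67 [ 0.4861 -0.2892  0.0701] [[0.876, 0.483, 0.001], [0.483, -0.876, -0.0], [0.001, 0.001, -1.0]] F [-2.1  1.2 -0.3] M [0.17 0.57 0.03] 0.004550308691576418 0.9164839633740485
collar_tab side [(0.96, [0.495, -0.305, 0.054]), (0.24, [0.569, -0.278, 0.015])]
collar_tab wrist [(0.56, [0.496, -0.303, 0.052])]
pot side [(0.73, [0.576, -0.242, -0.001]), (0.22, [0.453, 0.012, 0.082])]
pot wrist [(0.72, [0.574, -0.24, -0.006])]
55 [ 0.4939 -0.2906  0.0554] 24
```

>>> {"fn": "servo_tool", "kwargs": {
  "slide": [
    [0, 0.0009, 0],
    [0, 0.0018, 0],
    [0.0001, 0.0027, 0],
    [0.0001, 0.0036, 0],
    [0.0001, 0.0036, 0]
  ],
  "spin": [-0.5, -1, -1.5, -2, -2],
  "grip": [1, 1, 1, 1, 1]
}}

```text
time_s: 41.28
tcp_pos: [0.4865, -0.2909, 0.0699]
ee_rot: [[0.858, 0.513, -0.003], [0.513, -0.858, 0.002], [-0.001, -0.003, -1.0]]
wrist_force: [-4.0, 8.1, 4.2]
gripper_width: 0.005
gripper_force: 4.6
```

>>> {"fn": "servo_tool", "kwargs": {
  "slide": [
    [0, 0.0009, 0],
    [0, 0.0018, 0],
    [0, 0.0025, 0],
    [0, 0.0025, 0],
    [0, 0.0025, 0]
  ],
  "spin": [0, 0, 0, 0, 0],
  "grip": [1, 1, 1, 1, 1]
}}

```text
time_s: 41.7
tcp_pos: [0.4865, -0.2913, 0.0698]
ee_rot: [[0.858, 0.513, -0.006], [0.513, -0.858, 0.005], [-0.003, -0.007, -1.0]]
wrist_force: [-7.0, 14.4, 7.8]
gripper_width: 0.009
gripper_force: 8.5
```

>>> {"fn": "servo_tool", "kwargs": {
  "slide": [
    [0, 0, 0],
    [0, 0, 0],
    [0, 0, 0],
    [0, 0, 0],
    [0, 0, 0]
  ],
  "spin": [0, 0, 0, 0, 0],
  "grip": [1, 1, 1, 1, 1]
}}

```text
time_s: 42.12
tcp_pos: [0.4865, -0.2913, 0.0698]
ee_rot: [[0.858, 0.513, -0.006], [0.513, -0.858, 0.005], [-0.003, -0.007, -1.0]]
wrist_force: [-5.8, 14.3, 6.8]
gripper_width: 0.009
gripper_force: 8.4
```

>>> {"fn": "servo_tool", "kwargs": {
  "slide": [
    [0, -0.003, 0],
    [0, -0.006, 0],
    [0, -0.01, 0],
    [0, -0.015, 0],
    [0, -0.018, 0]
  ],
  "spin": [0, 0, 0, 0, 0],
  "grip": [1, 1, 1, 1, 1]
}}

```text
time_s: 42.53
tcp_pos: [0.48, -0.2789, 0.0702]
ee_rot: [[0.858, 0.513, 0.001], [0.513, -0.858, -0.001], [0.001, 0.001, -1.0]]
wrist_force: [-0.2, -0.5, 0.8]
gripper_width: 0.006
gripper_force: 0.0
```

>>> {"fn": "servo_tool", "kwargs": {
  "slide": [
    [0, 0, -0.02],
    [0, 0, -0.05],
    [0, 0, -0.09],
    [0, 0, -0.12],
    [0, 0, -0.13]
  ],
  "spin": [0, 0, 0, 0, 0],
  "grip": [1, 1, 1, 1, 1]
}}

```text
time_s: 42.95
tcp_pos: [0.4823, -0.2801, 0.2058]
ee_rot: [[0.858, 0.514, 0.01], [0.514, -0.858, -0.004], [0.006, 0.009, -1.0]]
wrist_force: [0.5, 0.0, -0.2]
gripper_width: 0.005
gripper_force: 0.0
```

>>> {"fn": "servo_tool", "kwargs": {
  "slide": [
    [0, 0, 0],
    [0, 0, 0],
    [0, 0, 0],
    [0, 0, 0],
    [0, 0, 0]
  ],
  "spin": [0, 0, 0, 0, 0],
  "grip": [1, 1, 1, 1, 1]
}}

```text
time_s: 43.37
tcp_pos: [0.479, -0.2787, 0.1983]
ee_rot: [[0.859, 0.513, -0.003], [0.513, -0.859, 0.001], [-0.002, -0.002, -1.0]]
wrist_force: [-0.8, -0.2, 0.1]
gripper_width: 0.007
gripper_force: 0.0
```

```bash
python3 - <<'E'
from h import *
capture('side'); capture('wrist'); st()
show(['collar_tab','scoop','scoop_lip','jar','block'],['side'],tip_of,1); show(['bush1'],['side','wrist'],tip_of,6)
E
```

```text
43.47 [ 0.4793 -0.2788  0.1988] [[0.859, 0.513, -0.002], [0.513, -0.859, 0.001], [-0.001, -0.002, -1.0]] F [ 0.2 -0.4 -0.1] M [-0.05 -0.07 -0.02] 0.0034029200587503356 0.0
collar_tab side [(0.64, [0.576, -0.234, 0.074])]
scoop side [(0.74, [0.524, 0.001, -0.0])]
scoop_lip side [(0.81, [0.579, -0.011, 0.003])]
jar side [(0.71, [0.748, 0.078, -0.002])]
block side [(0.94, [0.721, -0.043, -0.002])]
bush1 side [(0.86, [0.613, 0.383, 0.002]), (0.76, [0.528, 0.121, -0.0]), (0.54, [0.607, 0.131, -0.0]), (0.5, [0.571, -0.281, 0.012]), (0.47, [0.644, 0.056, 0.003]), (0.42, [0.605, -0.247, 0.034])]
bush1 wrist [(0.7, [0.607, -0.246, 0.039]), (0.66, [0.606, -0.212, 0.04]), (0.61, [0.571, -0.273, 0.014])]
```

```bash
python3 -c "
from station import finish_job
print(finish_job())"
```

```text
the job is handed in; nothing more can be done
None
```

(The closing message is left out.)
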